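Lay out the beam-splitter line on the laser bench

ROBOT

A 6-joint arm with a two-finger parallel gripper is mounted at the origin on the work surface. World frame = base frame: x ahead of the robot, y to its left, z up, the work surface at z = 0. Lengths are in m, angles in rad, forces in N, time in s.
With the tool pointing down it reaches from about 0.35 to 0.975 m from the base axis. Payload 7.1 kg.
Tool frame: the origin (TCP) lies between the finger pads; the fingertips stand 11 mm ahead of it and the grasp point (between the pads) lies 8 mm behind it; z points along the fingers, y is the direction in which the jaws open and shut (so a half turn about z gives the same grasp; the last joint's range is limited). The gripper opens to 88 mm and grips with 3 to 60 N. Pads are 20 mm wide; open, the fingers measure 115 mm over their backs; the gripper's body (75 mm by 178 mm) begins 61 mm behind the grasp point.
Start: joints at [-1.16, 0.423, 1.63, -0, 1.089, -0.019], TCP at [0.26, -0.568, 0.234] pointing down, gripper open.
Joint ranges: [-3, 3], [-0.9, 2.11], [0.09, 2.58], [-1.31, 4.45], [0.11, 2.69], [-2.54, 2.54]. Speed limits (rad/s): [2.39, 2.39, 3.01, 3.14, 3.14, 3.14].

INTERFACE

Orientations are given as a 3x3 rotation matrix whose columns are the frame's x, y, z axes.
In Python, from workcell import telemetry, vision, order gives the robot as it stands. The module is installed in compiled form; this text tells all that it offers.
- The arm moves only by the tool servo_tool, never from a script. Its argument "plan" is text: rows parted by semicolons, each of 7 numbers parted by spaces: the closure, from -1 (fully open) to 1 (shut), then the shift along the tool's x, y, z in mm, then the turn, a rotation vector about the tool's x, y, z in rad. A call has 1 to 5 rows; each row is the pose to reach, as a shift and turn from the pose measured when the call began, along the tool's axes at that moment; what a row does not reach only later rows make up. A row lasts 1/12 s, in which the tool goes at most 41.7 mm and 7.16 degrees, less where a joint would pass 70% of its speed; a pose out of reach is approached as far as the arm can. A call with a gripper value outside its range is refused whole. The fingers move at their own pace and stop on an object; "newtons" is the grip in N (left out, the last holds). Time passes only in rows, so rows that repeat a pose let the fingers close. It gives the time, the measured TCP pose, the force and the opening at its end, in the units of the state.
- telemetry.get_state(): the state, without advancing time (a new reading comes with each control period).
- vision.capture(name): name is "scene" or "top" or "wrist"; returns the picture (420x560x3 uint8, blue, green, red); there is no depth.
- vision.camera_params(name): a dict with "fx", "fy", "cx", "cy" (pixels), "rvec" (rotation vector, rad) and "tvec" (3), from world to camera coordinates, as OpenCV has them. Camera axes: x right, y down, z forward; pixel columns grow to the right and rows downward; lengths in m; the calibration is good to about 2 mm. A picture is of the moment at which its call begins: read the wrist's pose just before it. camera_params takes no time and is no camera call; for the wrist camera it gives the pose at the moment of the call.
- order.sign_off(): hands the job in, once; it reports no verdict.
The state is a dict: "time": time; "qpos": joint angles; "qd": joint speeds; "joint_efforts": joint torques, N m; "tool_pos": TCP position; "tool_rot": TCP orientation; "ft_force": force on the tool from outside, world axes, zero at the start; "wrist_torque": the same for the moment, N m; "opening": finger opening in m.
Only numpy, scipy, OpenCV 4.12 (cv2) and the standard library are available. Lean on these libraries where they do the work, as an engineer would, in place of code of your own. Each camera call takes 0.05 s, during which the arm holds its last target.

TASK

Set up the laser bench in this order: first stand the amber warning beacon upright on the middle of the red laser head's top; then put the beam-splitter cube on the black strip exactly halfway between the laser head and the white camera, its sides square to the strip; then the blue lens on the strip halfway between the laser head and the cube, facing along the strip; last, stand the grey power sensor on the table directly beside the cube, on the robot's side of the strip, square to it, 80 mm from the cube centre to centre, with its violet window looking at the cube. Set everything down upright and let go of it before going on to the next. Leave the orange spare lens, the screwdriver and the white dish where they are.

Things in the scene. Friction and masses are not known exactly. Their poses are not given: they have to be found in the camera images.
- strip: Black flat base strip, fixed to the table, the beam line: 70 (its x) x 420 (its y) x 6 high, with two rows of small steel screw dots. Origin: centre of its underside, at table height. Its y axis runs along the strip (the beam line, roughly across in front of the robot), its x axis points away from the robot; its place and turn (up to 0.15 rad) vary. The laser head and the camera stand on it 160 either side of its centre, one at +y and one at -y: which is which varies.
- laser: Red laser head, fixed on the strip: square block 60 x 60 x 64 high with a round window in each end and a yellow ring, 42 across, marking the middle of its flat top. Origin: centre of its underside, 6 above the table; its top is 64 above that. Turned as the strip.
- camera: White camera, fixed on the strip: square block 60 x 60 x 64 high with a dark window in each end and a green ring on top. Origin: centre of its underside, 6 above the table. It faces the laser head, 320 away centre to centre.
- beacon: Loose amber warning beacon: black round base 36 across and 12 high, amber dome 32 across above it up to 36 high. Origin: centre of the underside, z up. About 60 g. Stands on the table at the start.
- cube: Loose beam-splitter cube in a black cage: square block 44 x 44 x 64 high, pale blue glass seen in its sides and top. Solid, about 200 g, can be gripped anywhere across 44. Origin: centre of the underside, x and y axes square to its sides, z up. Stands on the table at the start.
- lens: Loose lens mount with a BLUE frame, stands on the table at the start; blue and orange mounts have the same form: black foot 52 (its x) x 36 (its y) x 10 high, on it an upright square blue frame 50 wide (x) x 14 thick (y), from 10 to 72 above the underside, with a round glass lens in it whose optical axis is its y axis. Solid, 150 g or so; can be gripped across the 50 width or the 14 thickness. Origin: centre of the underside, z up.
- sensor: Loose grey power sensor: upright block 36 (its x) x 44 (its y) x 60 high, dark cooling fins on its -x side (20 out from the origin), a round violet window in its +x side (21 out) and a violet stripe on its top along that edge. About 180 g; grip across the 44. Origin: centre of the underside; x points out of the window, z up. Stands on the table at the start with the window turned roughly away from the robot.
- spare: Spare lens mount with an ORANGE frame, loose, not to be moved; same form: black foot 52 (its x) x 36 (its y) x 10 high, on it an upright square orange frame 50 wide (x) x 14 thick (y), from 10 to 72 above the underside, with a round glass lens in it whose optical axis is its y axis. Solid, 150 g or so; can be gripped across the 50 width or the 14 thickness. Origin: centre of the underside, z up.
- driver: Screwdriver with a green handle, 160 long, lying loose on the table to the left of the strip; not to be moved. Origin: middle of the tool on the table, x along it towards the tip.
- dish: Small white round dish, 70 across and 22 high, loose on the table to the right of the strip; not to be moved. Origin: centre of the underside.
Things that resemble listed ones, but are neither listed nor needed, are in the scene too. What is shaped like the lens but pink or yellow is not meant.

How it is judged:
On the way, in this order (a step that is already met when the one before it is completed fails the run):
1. the beacon stands released on the middle of the laser head (horizontal distance between beacon and laser below 0.012 m and z of beacon in the frame of laser between 0.059 and 0.069 m and contact force between the fingers and beacon below 0.1 N and angle between beacon's own z axis and vertical below 0.12 rad), for 0.2 s.
2. the cube stands released halfway between laser head and camera (x of cube in the frame of strip between -0.012 and 0.012 m and y of cube in the frame of strip between -0.012 and 0.012 m and z of cube in the frame of strip between 0.002 and 0.01 m and contact force between the fingers and cube below 0.1 N and angle between cube's own z axis and vertical below 0.12 rad and (angle between the x axis of cube and the x axis of strip, either way round below 0.2 rad or angle between the x axis of cube and the y axis of strip, either way round below 0.2 rad)), for 0.2 s.
3. the blue lens stands released halfway between laser head and cube, facing along the strip (x of lens in the frame of strip between -0.012 and 0.012 m and horizontal distance between lens and laser between 0.065 and 0.095 m and horizontal distance between lens and cube below 0.1 m and z of lens in the frame of strip between 0.002 and 0.01 m and contact force between the fingers and lens below 0.1 N and angle between lens's own z axis and vertical below 0.12 rad and angle between the y axis of lens and the y axis of strip, either way round below 0.2 rad), for 0.2 s.
4. the sensor stands released 80 mm from the cube on the robot's side, window to the cube (x of sensor in the frame of strip below -0.05 m and y of sensor in the frame of strip between -0.015 and 0.015 m and x of cube in the frame of sensor between 0.065 and 0.095 m and height (world z) of sensor between -0.004 and 0.004 m and contact force between the fingers and sensor below 0.1 N and angle between sensor's own z axis and vertical below 0.12 rad and angle between the x axis of sensor and the x axis of strip, either way round below 0.2 rad), for 0.2 s.
At the end, for the whole second after the job is handed in: Beacon within 12 mm of the laser top's middle; cube within 12 mm of halfway; lens 65-95 mm from the laser, within 12 mm of the beam line; sensor 65-95 mm from the cube on the robot's side, within 15 mm sideways; all square within 0.2 rad, upright within 0.12 rad, released, at rest (all of step 1 and all of step 2 and all of step 3 and all of step 4 and linear speed of each of beacon, cube, lens, sensor below 0.02 m/s and angular speed of each of beacon, cube, lens, sensor below 0.15 rad/s); the robot touches nothing.
It fails at once if the orange spare lens was moved by more than 15 mm (distance of spare from where it was at the start of the episode above 0.015 m).
It fails at once if the screwdriver was moved by more than 15 mm (distance of driver from where it was at the start of the episode above 0.015 m).
It fails at once if the dish was moved by more than 15 mm (distance of dish from where it was at the start of the episode above 0.015 m).
It also fails if it takes over 112 s, if anything falls off the work surface, if the arm or the gripper's body presses on something with over 40 N, if the wrist force passes 120 N, or if a joint passes its speed limit or range.

## Working session

There is one attempt and no reset: what is moved stays moved. The work goes in short steps, Python scripts to look and compute and a tool call to move; the robot and the scene stay as the last step left them, time stands still between calls to the robot, and variables do not carry over. Pictures are saved under pics/ and viewed, and the job is handed in when it is done.

Besides the shell and the picture viewer there is one more tool, called after "Emit:" as a command line: name --argument value ..., lists and objects as JSON in quotes. servo_tool: Moves the arm, as the interface text tells. Its arguments: {"type":"object","properties":{"plan":{"type":"string"},"newtons":{"type":"number"}},"required":["plan"]}

```bash
mkdir -p pics; python3 - <<'E'
from workcell import telemetry, vision
import cv2
for n in("scene","top","wrist"):
    p=vision.camera_params(n); print(n,p)
    cv2.imwrite(f"pics/{n}0.png",vision.capture(n))
s=telemetry.get_state(); print(s)
E
```

```text
scene {'fx': 390.8536340585069, 'fy': 390.8536340585069, 'cx': 279.3428042071012, 'cy': 206.02691867834113, 'rvec': array([ 1.31027526,  2.25357614, -0.90599366]), 'tvec': array([ 0.22942357, -0.28490529,  1.1849423 ])}
top {'fx': 501.04882069003474, 'fy': 501.04882069003474, 'cx': 285.26289036936043, 'cy': 215.6529914160116, 'rvec': array([ 2.2197946 , -2.16120097,  0.04933783]), 'tvec': array([-0.02222354,  0.49328156,  1.34218866])}
wrist {'fx': 342.32574332883587, 'fy': 342.32574332883587, 'cx': 278.0594871869038, 'cy': 208.49031721766772, 'rvec': array([-2.4161793 ,  1.54983015,  0.24499512]), 'tvec': array([-0.62388875, -0.03766132,  0.39119998])}
{'time': 0.15, 'qpos': array([-1.15998192e+00,  4.23664114e-01,  1.63049632e+00,  1.43605305e-05,
        1.08858510e+00, -1.90299701e-02]), 'qd': array([-1.56797818e-03, -2.83647939e-03, -2.69801671e-03,  5.33140322e-05,
       -3.90550857e-04,  1.31981434e-03]), 'joint_efforts': array([-1.31427532e-03, -5.44981813e+01, -2.73919415e+01,  6.42816187e-02,
        2.05056887e-02, -6.62608818e-05]), 'tool_pos': array([ 0.26030213, -0.56776427,  0.23308812]), 'tool_rot': array([[ 9.09033400e-01,  4.16723021e-01, -4.48746827e-04],
       [ 4.16723261e-01, -9.09032780e-01,  1.06204028e-03],
       [ 3.46510591e-05, -1.15243333e-03, -9.99999335e-01]]), 'ft_force': array([ 0.07514538,  0.15087087, -0.72773317]), 'wrist_torque': array([-0.00524855, -0.0138787 , -0.03550418]), 'opening': 0.08812510973262964}
```

View pics/top0.png

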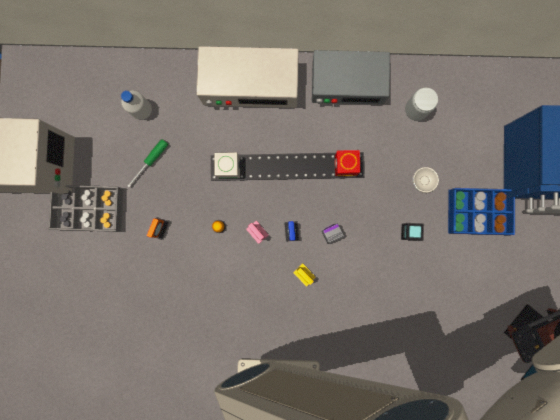

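View pics/scene0.png

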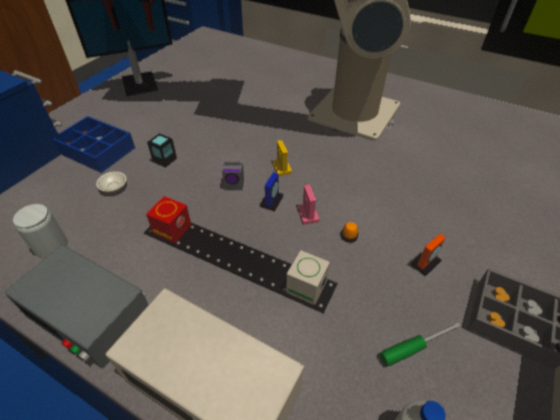

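View pics/wrist0.png

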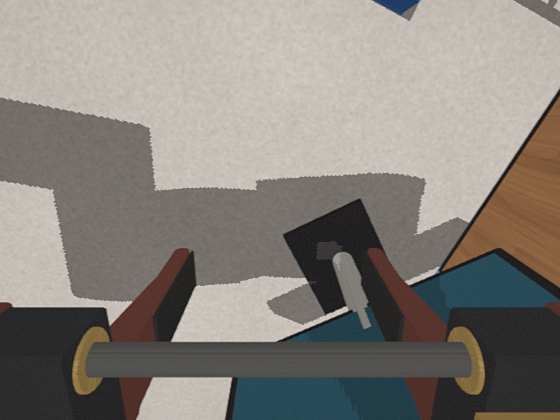

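```bash
cat > h.py <<'E'
import numpy as np, cv2
from workcell import telemetry, vision, order
def cam(p):
    R=cv2.Rodrigues(np.array(p['rvec'],float))[0]; t=np.array(p['tvec'],float).ravel()
    return R,-R.T@t
def ray(p,uv,z):
    uv=np.atleast_2d(np.asarray(uv,float)); R,C=cam(p)
    d=np.c_[(uv[:,0]-p['cx'])/p['fx'],(uv[:,1]-p['cy'])/p['fy'],np.ones(len(uv))]@R
    return C+d*((z-C[2])/d[:,2])[:,None]
def proj(p,X):
    X=np.atleast_2d(X).astype(float); R,C=cam(p); q=(X-C)@R.T
    return np.c_[q[:,0]/q[:,2]*p['fx']+p['cx'],q[:,1]/q[:,2]*p['fy']+p['cy']]
def hsv(im): return cv2.cvtColor(im,cv2.COLOR_BGR2HSV)
def mask(im,lo,hi): return cv2.inRange(hsv(im),np.array(lo),np.array(hi))
def blobs(m,mina=10):
    cs,_=cv2.findContours(m,cv2.RETR_EXTERNAL,cv2.CHAIN_APPROX_NONE)
    return sorted([c for c in cs if cv2.contourArea(c)>=mina],key=cv2.contourArea,reverse=True)
E
python3 - <<'E'
from h import *
im=cv2.imread('pics/top0.png'); p=vision.camera_params('top'); sp=vision.camera_params('scene')
print(cam(p)[1])
cv2.imwrite('pics/crop0.png',cv2.resize(im[140:300,140:440],None,fx=2.6,fy=2.6,interpolation=cv2.INTER_CUBIC))
for n,lo,hi,z in [('red',(0,150,100),(6,255,255),.07),('cream',(15,20,170),(40,120,255),.07),('blue',(110,120,60),(128,255,255),.072),('violet',(125,60,60),(150,255,255),.06),('amber',(10,150,120),(22,255,255),.03),('cyan',(80,40,120),(98,255,255),.064),('ora',(4,150,120),(14,255,255),.072)]:
    for c in blobs(mask(im,lo,hi),12)[:6]:
        M=cv2.moments(c); u=(M['m10']/M['m00'],M['m01']/M['m00']); r=cv2.minAreaRect(c)
        if 130<u[1]<300 and 140<u[0]<440: print(n,np.round(u,1),M['m00'],np.round(ray(p,u,z)[0],4),np.round(r[1],1),r[2])
E
```

```text
[ 0.42207547 -0.02075773  1.36627684]
red [347.7 161.5] 509.5 [ 0.6361 -0.1682  0.07  ] [23. 24.] 90.0
cream [425.5 179.1] 465.5 [ 0.5953 -0.3709  0.07  ] [24.7 24. ] 45.0
cream [225.4 163.4] 449.5 [0.623  0.1503 0.07  ] [22. 23.] 90.0
blue [291.5 230.6] 100.5 [ 0.4524 -0.0267  0.072 ] [19.2  6.5] 85.2363510131836
violet [330.6 227.9] 52.5 [ 0.4624 -0.1283  0.06  ] [ 4.9 16.1] 63.43495178222656
amber [348.2 160.8] 197.5 [ 0.6446 -0.174   0.03  ] [15.6 16.3] 45.0
amber [152.4 227.4] 84.5 [0.452 0.345 0.03 ] [ 5.5 19.2] 22.619861602783203
amber [217. 226.] 82.5 [0.4604 0.1723 0.03  ] [10. 10.] 90.0
cyan [414.7 231.3] 110.5 [ 0.4593 -0.3462  0.064 ] [11. 11.] 90.0
ora [348.1 160.8] 238.5 [ 0.6376 -0.169   0.072 ] [17.  17.7] 45.0
```

View pics/crop0.png

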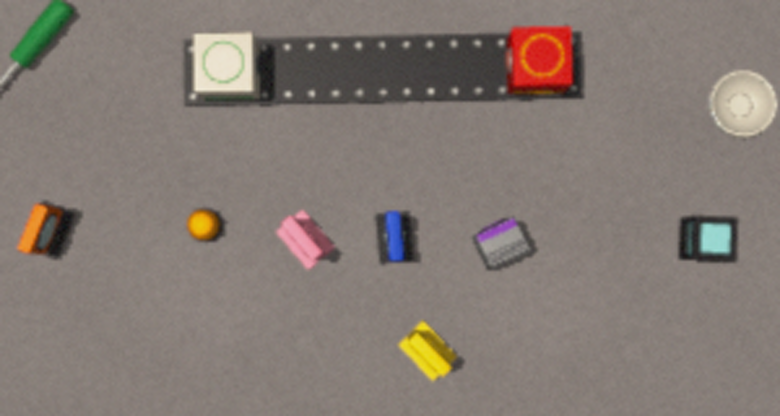

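```bash
cat >> h.py <<'E'
def go(x,y,z,psi):
    s=telemetry.get_state(); R=s['tool_rot']; P=s['tool_pos']
    Rt=np.array([[np.cos(psi),np.sin(psi),0],[np.sin(psi),-np.cos(psi),0],[0,0,-1]])
    d=R.T@(np.array([x,y,z])-P)*1000; rv=cv2.Rodrigues(R.T@Rt)[0].ravel()
    print('t %.2f'%s['time'],'P',np.round(P,4),'psi %.3f'%np.arctan2(R[1,0],R[0,0]),'open %.4f'%s['opening'],'F',np.round(s['ft_force'],1),'q',np.round(s['qpos'],2))
    print('shift mm',np.round(d,1),'|d|/41.7=%.1f'%(np.linalg.norm(d)/41.7),'turn',np.round(rv,3),'turnrows %.1f'%(np.linalg.norm(rv)/.125))
E
python3 - <<'E'
from h import *
p=vision.camera_params('wrist'); s=telemetry.get_state()
R,C=cam(p); print(s['tool_rot'].T@(C-s['tool_pos']), (R@s['tool_rot']).round(3))
go(.46,.12,.25,1.571+.042)
E
```

```text
[ 0.08388866 -0.00022013 -0.14995843] [[ 0.     1.     0.   ]
 [-0.952  0.    -0.306]
 [-0.306 -0.     0.952]]
t 0.15 P [ 0.2603 -0.5678  0.2331] psi 0.430 open 0.0881 F [ 0.1  0.2 -0.7] q [-1.16  0.42  1.63  0.    1.09 -0.02]
shift mm [ 468.1 -542.   -16.3] |d|/41.7=17.2 turn [-1.000e-03 -1.000e-03 -1.183e+00] turnrows 9.5
```

Emit:
servo_tool --plan "-1 468 -542 -16 0 0 -1.183;-1 468 -542 -16 0 0 -1.183;-1 468 -542 -16 0 0 -1.183;-1 468 -542 -16 0 0 -1.183;-1 468 -542 -16 0 0 -1.183"

```text
time: 0.57
tool_pos: [0.3184, -0.3662, 0.2381]
tool_rot: [[0.489, 0.872, -0.0], [0.872, -0.489, 0.001], [0.001, -0.001, -1.0]]
ft_force: [-0.1, 0.4, 0.2]
opening: 0.088
```

```bash
python3 - <<'E'
from h import *
go(.46,.12,.25,1.571+.042)
E
```

```text
t 0.57 P [ 0.3184 -0.3662  0.2381] psi 1.060 open 0.0880 F [-0.1  0.4  0.2] q [-0.88  0.21  1.93  0.    1.   -0.37]
shift mm [ 493.4 -114.   -11.4] |d|/41.7=12.1 turn [-0.001 -0.001 -0.553] turnrows 4.4
```

Emit:
servo_tool --plan "-1 493 -114 -11 0 0 -0.553;-1 493 -114 -11 0 0 -0.553;-1 493 -114 -11 0 0 -0.553;-1 493 -114 -11 0 0 -0.553;-1 493 -114 -11 0 0 -0.553"

```text
time: 0.98
tool_pos: [0.3763, -0.1661, 0.243]
tool_rot: [[-0.048, 0.999, -0.0], [0.999, 0.048, 0.001], [0.001, -0.0, -1.0]]
ft_force: [0.6, -1.1, -0.2]
opening: 0.0881
```

```bash
python3 - <<'E'
from h import *
go(.46,.12,.25,1.571+.042)
cv2.imwrite('pics/top1.png',vision.capture('top'))
cv2.imwrite('pics/w1.png',vision.capture('wrist'))
np.save('w1.npy',vision.camera_params('wrist'),allow_pickle=True)
E
```

```text
t 0.98 P [ 0.3763 -0.1661  0.243 ] psi 1.619 open 0.0881 F [ 0.6 -1.1 -0.2] q [-0.45  0.09  2.07  0.    0.99 -0.49]
shift mm [281.8  97.4  -6.7] |d|/41.7=7.2 turn [-0.    -0.001  0.006] turnrows 0.0
```

View pics/w1.png

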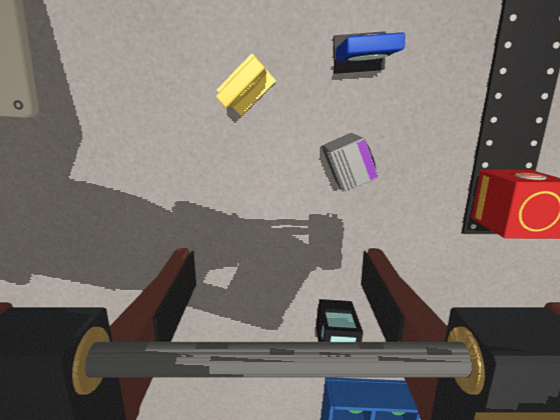

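Emit:
servo_tool --plan "-1 170 140 -80 0 0 0;-1 170 140 -80 0 0 0;-1 170 140 -80 0 0 0;-1 170 140 -80 0 0 0;-1 170 140 -80 0 0 0"

```text
time: 1.5
tool_pos: [0.4925, -0.0085, 0.314]
tool_rot: [[-0.05, 0.999, -0.0], [0.999, 0.05, 0.002], [0.002, -0.0, -1.0]]
ft_force: [0.3, -1.0, -1.0]
opening: 0.0875
```

Emit:
servo_tool --plan "-1 0 0 -20 0 0 0;-1 0 0 -20 0 0 0;-1 0 0 -20 0 0 0"

```text
time: 1.75
tool_pos: [0.4929, -0.009, 0.3342]
tool_rot: [[-0.05, 0.999, 0.001], [0.999, 0.05, 0.001], [0.001, 0.001, -1.0]]
ft_force: [-0.0, -0.0, -0.3]
opening: 0.0881
```

```bash
python3 - <<'E'
from h import *
im=vision.capture('wrist');p=vision.camera_params('wrist')
cv2.imwrite('pics/w2.png',im)
np.save('w2.npy',p,allow_pickle=True)
go(.46,.172,.15,1.571+.042)
E
```

```text
t 1.80 P [ 0.4919 -0.0093  0.3333] psi 1.620 open 0.0879 F [-0.4  0.3 -0.9] q [-0.04  0.11  1.81  0.    1.22 -0.09]
shift mm [182.4 -22.9 183.6] |d|/41.7=6.2 turn [-0.001 -0.002  0.007] turnrows 0.1
```

View pics/w2.png

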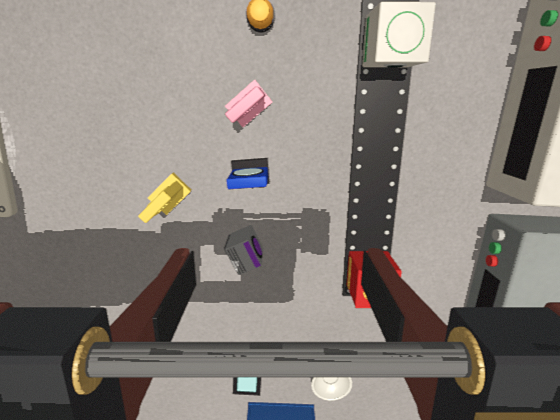

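```bash
python3 - <<'E'
from h import *
im=cv2.imread('pics/w2.png');p=np.load('w2.npy',allow_pickle=True).item()
def dots(im,p):
    g=cv2.cvtColor(im,cv2.COLOR_BGR2GRAY)
    dark=cv2.morphologyEx(cv2.inRange(g,0,70),cv2.MORPH_CLOSE,np.ones((9,9)))
    m=cv2.inRange(g,120,255)&cv2.erode(dark,np.ones((3,3)))
    out=[]
    for c in blobs(m,4):
        if cv2.contourArea(c)<60:
            M=cv2.moments(c);u=(M['m10']/M['m00'],M['m01']/M['m00']);out.append(u)
    return np.array(out)
d=dots(im,p); X=ray(p,d,.006)[:,:2]
k=(X[:,0]>.57)&(X[:,0]<.7)&(X[:,1]>-.13)&(X[:,1]<.11); X=X[k]
X=X[np.argsort(X[:,1])];print(np.round(X,4))
E
```

```text
[[ 0.6083 -0.1092]
 [ 0.6578 -0.1071]
 [ 0.607  -0.0845]
 [ 0.657  -0.0819]
 [ 0.6061 -0.0592]
 [ 0.6561 -0.0571]
 [ 0.6051 -0.0345]
 [ 0.6548 -0.0322]
 [ 0.6036 -0.0093]
 [ 0.6537 -0.007 ]
 [ 0.6025  0.0156]
 [ 0.6523  0.0176]
 [ 0.6513  0.0427]
 [ 0.6502  0.0676]
 [ 0.65    0.0929]]
```

Emit:
servo_tool --plan "-1 182 -23 180 0 0 0.007;-1 182 -23 180 0 0 0.007;-1 182 -23 180 0 0 0.007;-1 182 -23 180 0 0 0.007;-1 182 -23 180 0 0 0.007"

```text
time: 2.22
tool_pos: [0.4645, 0.1368, 0.1856]
tool_rot: [[-0.039, 0.999, -0.002], [0.999, 0.039, 0.001], [0.001, -0.002, -1.0]]
ft_force: [1.1, -0.3, 0.7]
opening: 0.0879
```

Emit:
servo_tool --plan "-1 30 -4 30 0 0 0;-1 30 -4 30 0 0 0;-1 30 -4 30 0 0 0"

```text
time: 2.47
tool_pos: [0.4568, 0.1657, 0.1531]
tool_rot: [[-0.04, 0.999, -0.008], [0.999, 0.04, -0.001], [-0.001, -0.008, -1.0]]
ft_force: [0.6, 0.1, 0.7]
opening: 0.0878
```

```bash
python3 - <<'E'
from h import *
im=vision.capture('wrist');p=vision.camera_params('wrist')
cv2.imwrite('pics/w3.png',im)
for c in blobs(mask(im,(10,130,80),(25,255,255)),60):
    (u,r)=cv2.minEnclosingCircle(c);print(u,r,cv2.contourArea(c),ray(p,u,.022)[0])
go(.46,.172,.013,1.613)
E
```

```text
(164.0, 401.0) 33.2867317199707 1480.0 [ 0.34452286 -0.0600258   0.022     ]
(285.5, 192.2894744873047) 19.767620086669922 1128.0 [0.46285867 0.17398458 0.022     ]
(465.0, 360.5) 34.44207763671875 829.0 [0.65169571 0.0059143  0.022     ]
(89.5, 360.5) 34.82107162475586 794.5 [ 0.27217296 -0.01044796  0.022     ]
(516.5294189453125, 416.0) 42.57650375366211 504.0 [ 0.72172565 -0.06408503  0.022     ]
t 2.52 P [0.4583 0.1655 0.1546] psi 1.610 open 0.0879 F [-0.6  0.1  0.5] q [0.32 0.34 1.98 0.   0.82 0.28]
shift mm [  6.5   2.7 141.6] |d|/41.7=3.4 turn [-0.005  0.    -0.003] turnrows 0.0
```

View pics/w3.png

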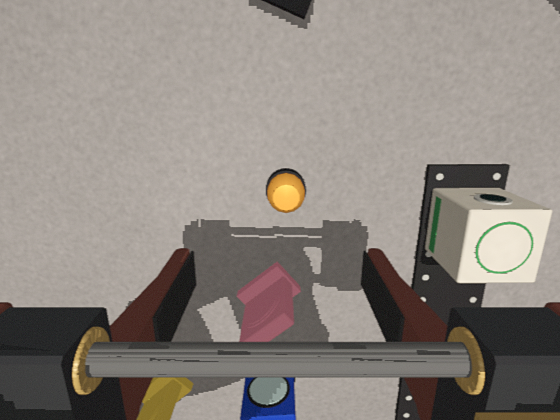

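Emit:
servo_tool --plan "-1 8 4 70 0 0 0;-1 8 4 110 0 0 0;-1 8 4 138 0 0 0;-1 8 4 138 0 0 0;-1 8 4 138 0 0 0" --newtons 15

```text
time: 2.93
tool_pos: [0.4603, 0.1713, 0.0145]
tool_rot: [[-0.036, 0.999, -0.009], [0.999, 0.036, -0.002], [-0.002, -0.009, -1.0]]
ft_force: [0.3, -0.4, 0.5]
opening: 0.088
```

```bash
python3 - <<'E'
from h import *
im=vision.capture('wrist')
cv2.imwrite('pics/w4.png',im)
go(.462,.173,.015,1.613)
E
```

```text
t 2.98 P [0.4614 0.1719 0.0163] psi 1.607 open 0.0881 F [0.2 0.8 0. ] q [0.33 0.61 2.02 0.   0.52 0.29]
shift mm [1.1 0.6 1.3] |d|/41.7=0.0 turn [-0.007  0.001 -0.006] turnrows 0.1
```

View pics/w4.png

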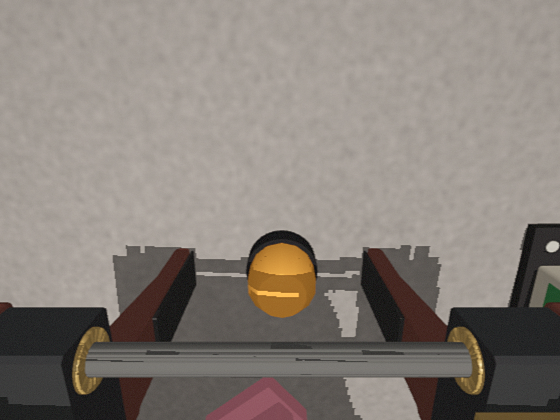

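Emit:
servo_tool --plan "-1 3 0 1 0 0 0;1 3 0 1 0 0 0;1 3 0 1 0 0 0;1 3 0 1 0 0 0;1 3 0 1 0 0 0" --newtons 15

```text
time: 3.4
tool_pos: [0.462, 0.1751, 0.0164]
tool_rot: [[-0.037, 0.999, -0.005], [0.999, 0.037, -0.0], [-0.0, -0.005, -1.0]]
ft_force: [0.2, -0.0, -0.1]
opening: 0.0648
```

Emit:
servo_tool --plan "1 0 0 0 0 0 0;1 0 0 0 0 0 0;1 0 0 0 0 0 0;1 0 0 0 0 0 0;1 0 0 0 0 0 0"

```text
time: 3.82
tool_pos: [0.462, 0.1751, 0.0164]
tool_rot: [[-0.037, 0.999, -0.005], [0.999, 0.037, -0.0], [-0.0, -0.005, -1.0]]
ft_force: [-0.3, 0.4, 0.3]
opening: 0.0353
```

Emit:
servo_tool --plan "1 0 0 0 0 0 0;1 0 0 -40 0 0 0;1 0 0 -80 0 0 0;1 0 0 -130 0 0 0;1 0 0 -130 0 0 0"

```text
time: 4.23
tool_pos: [0.4655, 0.1762, 0.1515]
tool_rot: [[-0.037, 0.999, 0.003], [0.999, 0.037, 0.002], [0.002, 0.003, -1.0]]
ft_force: [0.7, 0.5, -0.2]
opening: 0.0352
```

```bash
python3 - <<'E'
from h import *
im=vision.capture('wrist');p=vision.camera_params('wrist')
cv2.imwrite('pics/w5.png',im)
s=telemetry.get_state();P=s['tool_pos'];print(proj(p,[P,P+[0,0,.008]]))
for c in blobs(mask(im,(10,130,80),(25,255,255)),60):
    (u,r)=cv2.minEnclosingCircle(c);print(u,r)
go(.636,-.1685,.15,1.614)
E
```

```text
[[279.81377889 278.90160102]
 [279.95302535 287.40137577]]
(278.0, 284.5942077636719) 36.7910041809082
(418.0, 416.5) 62.05048370361328
(201.0, 360.5) 33.634159088134766
(356.5, 360.5) 33.800987243652344
(279.5, 1.5) 19.557706832885742
t 4.28 P [0.4654 0.1762 0.1508] psi 1.608 open 0.0351 F [ 0.5 -0.5  0. ] q [0.34 0.36 1.97 0.   0.81 0.3 ]
shift mm [-350.7  157.8    0.5] |d|/41.7=9.2 turn [ 0.003 -0.002 -0.006] turnrows 0.1
```

View pics/w5.png

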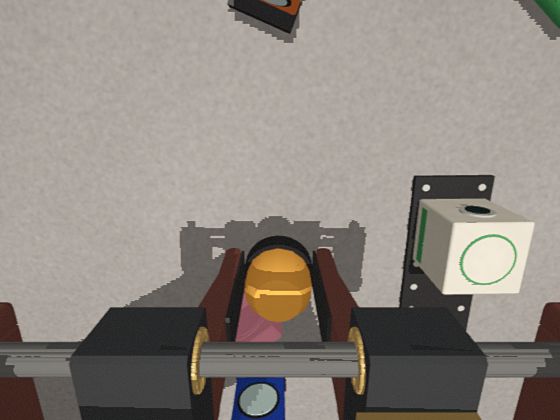

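Emit:
servo_tool --plan "1 -350 158 0 0 0 0;1 -350 158 0 0 0 0;1 -350 158 0 0 0 0;1 -350 158 0 0 0 0;1 -350 158 0 0 0 0"

```text
time: 4.7
tool_pos: [0.5563, -0.0124, 0.147]
tool_rot: [[-0.037, 0.999, 0.001], [0.999, 0.037, 0.003], [0.003, 0.001, -1.0]]
ft_force: [0.4, 0.2, -0.3]
opening: 0.0354
```

```bash
python3 - <<'E'
from h import *
go(.636,-.169,.15,1.614)
E
```

```text
t 4.70 P [ 0.5563 -0.0124  0.147 ] psi 1.608 open 0.0354 F [ 0.4  0.2 -0.3] q [-0.05  0.44  1.84  0.    0.86 -0.08]
shift mm [-159.4   73.9   -3.4] |d|/41.7=4.2 turn [ 0.001 -0.003 -0.006] turnrows 0.1
```

Emit:
servo_tool --plan "1 -159 74 -3 0 0 0;1 -159 74 -3 0 0 0;1 -159 74 -3 0 0 0;1 -159 74 -3 0 0 0;1 -159 74 -3 0 0 0"

```text
time: 5.12
tool_pos: [0.6378, -0.1738, 0.1478]
tool_rot: [[-0.034, 0.999, 0.002], [0.999, 0.034, 0.001], [0.001, 0.002, -1.0]]
ft_force: [-0.6, -0.6, -0.1]
opening: 0.0354
```

```bash
python3 - <<'E'
from h import *
im=vision.capture('wrist');p=vision.camera_params('wrist')
cv2.imwrite('pics/w6.png',im)
for c in blobs(mask(im,(0,150,90),(6,255,255)),60)[:4]:
    print(np.round(ray(p,cv2.approxPolyDP(c,6,True)[:,0],.07),4))
go(.636,-.169,.0885,1.614)
E
```

```text
[[ 0.6129 -0.1282  0.07  ]
 [ 0.6076 -0.1393  0.07  ]
 [ 0.6096 -0.1949  0.07  ]
 [ 0.6247 -0.1849  0.07  ]
 [ 0.6159 -0.1707  0.07  ]
 [ 0.6193 -0.1552  0.07  ]
 [ 0.6417 -0.1445  0.07  ]
 [ 0.6584 -0.1597  0.07  ]
 [ 0.6581 -0.1777  0.07  ]
 [ 0.6505 -0.1841  0.07  ]
 [ 0.6649 -0.1938  0.07  ]
 [ 0.6652 -0.1374  0.07  ]
 [ 0.6598 -0.128   0.07  ]]
[[ 0.6282 -0.1513  0.07  ]
 [ 0.6194 -0.1646  0.07  ]
 [ 0.6282 -0.1825  0.07  ]
 [ 0.6524 -0.1786  0.07  ]
 [ 0.6519 -0.1555  0.07  ]
 [ 0.6398 -0.1488  0.07  ]]
[[ 0.779  -0.118   0.07  ]
 [ 0.778  -0.1288  0.07  ]
 [ 0.79   -0.1305  0.07  ]
 [ 0.7899 -0.119   0.07  ]]
t 5.17 P [ 0.6373 -0.1731  0.1477] psi 1.604 open 0.0351 F [ 0.3 -0.4 -0.5] q [-0.28  0.57  1.6   0.    0.97 -0.32]
shift mm [ 4.  -1.2 59.2] |d|/41.7=1.4 turn [ 0.001 -0.002 -0.01 ] turnrows 0.1
```

View pics/w6.png

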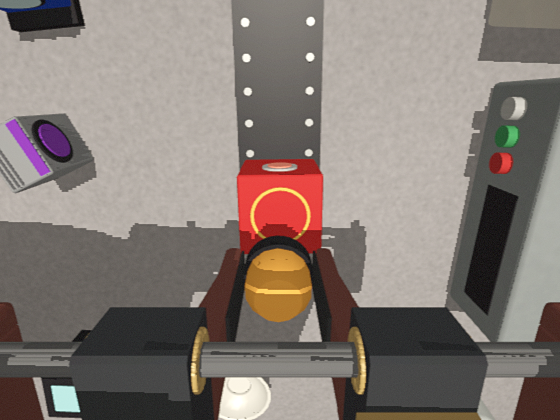

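Emit:
servo_tool --plan "1 4 -0.5 20 0 0 0;1 4 -0.5 40 0 0 0;1 4 -0.5 55 0 0 0;1 4 -0.5 60 0 0 0;1 4 -0.5 60 0 0 0"

```text
time: 5.58
tool_pos: [0.6347, -0.1675, 0.0853]
tool_rot: [[-0.034, 0.999, -0.004], [0.999, 0.034, 0.003], [0.003, -0.004, -1.0]]
ft_force: [0.1, 0.0, -0.1]
opening: 0.0354
```

```bash
python3 - <<'E'
from h import *
go(.6368,-.169,.0868,1.614)
E
```

```text
t 5.58 P [ 0.6347 -0.1675  0.0853] psi 1.605 open 0.0354 F [ 0.1  0.  -0.1] q [-0.28  0.65  1.63  0.    0.86 -0.31]
shift mm [-1.6  2.1 -1.5] |d|/41.7=0.1 turn [-0.004 -0.003 -0.009] turnrows 0.1
```

Emit:
servo_tool --plan "1 0 1 0.5 0 0 0;1 0 1 1 0 0 0;1 0 1 1 0 0 0"

```text
time: 5.83
tool_pos: [0.6355, -0.1668, 0.0842]
tool_rot: [[-0.035, 0.999, -0.004], [0.999, 0.035, 0.003], [0.004, -0.004, -1.0]]
ft_force: [0.7, -0.2, -0.5]
opening: 0.0354
```

Emit:
servo_tool --plan "1 0 0 0 0 0 0;1 0 0 0 0 0 0"

```text
time: 6.0
tool_pos: [0.6355, -0.1665, 0.0843]
tool_rot: [[-0.035, 0.999, -0.004], [0.999, 0.035, 0.003], [0.004, -0.004, -1.0]]
ft_force: [0.3, -0.4, -0.6]
opening: 0.0356
```

Emit:
servo_tool --plan "1 -1 0.5 1 0 0 0;1 -1.5 0.5 2 0 0 0;1 -1.5 0.5 2 0 0 0"

```text
time: 6.25
tool_pos: [0.636, -0.1673, 0.0838]
tool_rot: [[-0.034, 0.999, -0.004], [0.999, 0.034, 0.005], [0.005, -0.004, -1.0]]
ft_force: [-3.9, 3.7, 12.2]
opening: 0.0352
```

```bash
python3 - <<'E'
from h import *
cv2.imwrite('pics/s7.png',cv2.resize(vision.capture('scene')[180:260,120:240],None,fx=6,fy=6))
go(.6368,-.169,.0868,1.614)
E
```

```text
t 6.30 P [ 0.6361 -0.1673  0.0838] psi 1.605 open 0.0354 F [-4.4  3.5 11.8] q [-0.28  0.66  1.63  0.    0.86 -0.31]
shift mm [-1.7  0.7 -3. ] |d|/41.7=0.1 turn [-0.004 -0.005 -0.009] turnrows 0.1
```

View pics/s7.png

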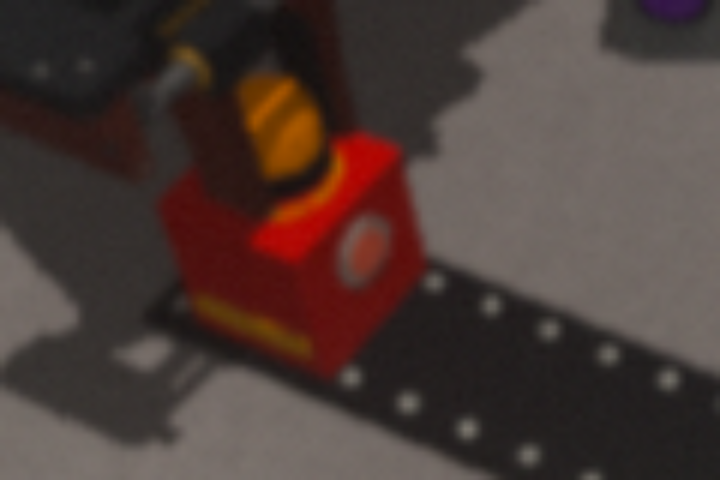

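Emit:
servo_tool --plan "1 0 0 -0.5 0 0 0;-1 0 0 -0.5 0 0 0;-1 0 0 -0.5 0 0 0;-1 0 0 -0.5 0 0 0;-1 0 0 -0.5 0 0 0"

```text
time: 6.72
tool_pos: [0.636, -0.1674, 0.0841]
tool_rot: [[-0.034, 0.999, -0.004], [0.999, 0.034, 0.004], [0.005, -0.004, -1.0]]
ft_force: [0.3, 1.1, -0.3]
opening: 0.0586
```

Emit:
servo_tool --plan "-1 0 0 0 0 0 0;-1 0 0 0 0 0 0;-1 0 0 0 0 0 0;-1 0 0 0 0 0 0"

```text
time: 7.05
tool_pos: [0.6359, -0.1675, 0.084]
tool_rot: [[-0.034, 0.999, -0.004], [0.999, 0.034, 0.004], [0.005, -0.004, -1.0]]
ft_force: [0.8, 0.7, 0.5]
opening: 0.0851
```

Emit:
servo_tool --plan "-1 0 0 -20 0 0 0;-1 0 0 -60 0 0 0;-1 -30 -30 -90 0 0 0;-1 -60 -60 -100 0 0 0;-1 -60 -60 -100 0 0 0"

```text
time: 7.47
tool_pos: [0.5771, -0.2328, 0.1868]
tool_rot: [[-0.033, 0.999, -0.002], [0.999, 0.033, 0.002], [0.002, -0.002, -1.0]]
ft_force: [0.8, -0.5, -0.2]
opening: 0.0881
```

```bash
python3 - <<'E'
from h import *
im=vision.capture('wrist');p=vision.camera_params('wrist')
cv2.imwrite('pics/w8.png',im)
cv2.imwrite('pics/s8.png',cv2.resize(vision.capture('scene')[160:280,100:260],None,fx=5,fy=5))
for c in blobs(mask(im,(10,130,80),(25,255,255)),60):
    (u,r)=cv2.minEnclosingCircle(c);print(u,r,ray(p,u,.07+.022)[0])
go(.4593,-.3462,.2,1.571)
E
```

```text
(365.0, 129.0) 28.6357421875 [ 0.63414852 -0.1665479   0.092     ]
(89.55479431152344, 360.3356018066406) 34.6479606628418 [ 0.41518325 -0.37118466  0.092     ]
(466.5, 360.0) 34.94648742675781 [ 0.74386201 -0.35978902  0.092     ]
(516.5470581054688, 416.0) 42.55891036987305 [ 0.80275084 -0.4212661   0.092     ]
(12.5, 11.0) 16.650924682617188 [ 0.40297894 -0.10079535  0.092     ]
(316.0, 124.5) 28.517637252807617 [ 0.59980295 -0.16458726  0.092     ]
(347.5, 115.5) 19.144289016723633 [ 0.62110767 -0.15786502  0.092     ]
t 7.57 P [ 0.5776 -0.2316  0.1851] psi 1.602 open 0.0877 F [ 0.2  0.7 -0.3] q [-0.4   0.48  1.67  0.    1.   -0.43]
shift mm [-110.8 -121.9  -15. ] |d|/41.7=4.0 turn [-0.003 -0.004  0.031] turnrows 0.3
```

View pics/w8.png

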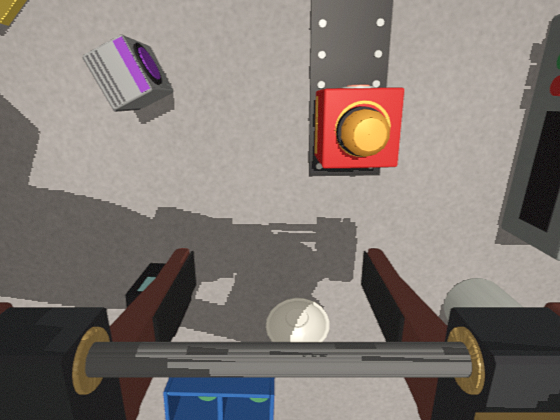

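View pics/s8.png

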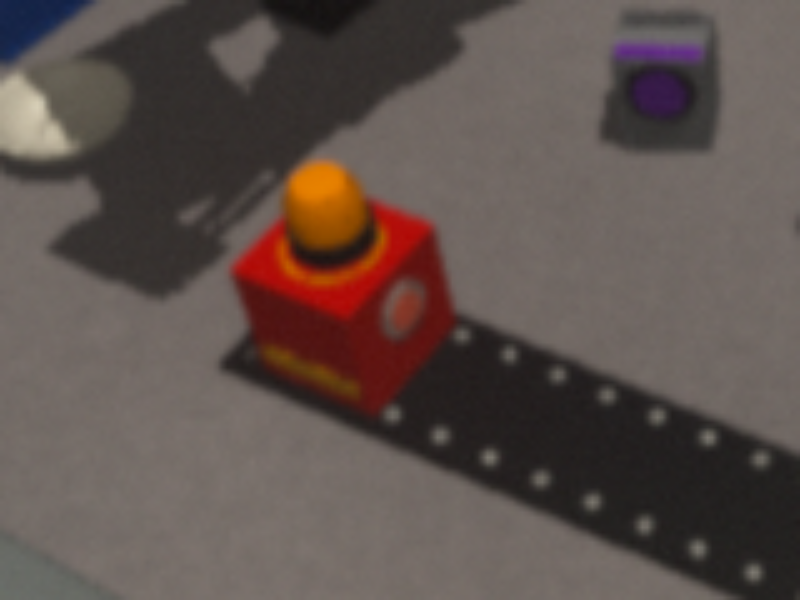

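Emit:
servo_tool --plan "-1 -111 -122 -15 0 0 -0.01;-1 -111 -122 -15 0 0 -0.01;-1 -111 -122 -15 0 0 -0.01;-1 -111 -122 -15 0 0 -0.01;-1 -111 -122 -15 0 0 -0.01"

```text
time: 7.98
tool_pos: [0.456, -0.3494, 0.1996]
tool_rot: [[-0.038, 0.999, -0.005], [0.999, 0.038, 0.004], [0.004, -0.004, -1.0]]
ft_force: [0.5, -1.2, -0.7]
opening: 0.0881
```

Emit:
servo_tool --plan "-1 0 0 0 0 0 0"

```text
time: 8.07
tool_pos: [0.4556, -0.3499, 0.199]
tool_rot: [[-0.035, 0.999, -0.005], [0.999, 0.035, 0.004], [0.005, -0.005, -1.0]]
ft_force: [-0.2, -0.9, -0.9]
opening: 0.0876
```

```bash
python3 - <<'E'
from h import *
im=vision.capture('wrist');p=vision.camera_params('wrist')
cv2.imwrite('pics/w9.png',im)
for c in blobs(mask(im,(78,30,90),(100,255,255)),100)[:4]:
    print(cv2.contourArea(c),np.round(ray(p,cv2.boxPoints(cv2.minAreaRect(c)),.064),4))
go(.4593,-.3462,.15,1.6)
E
```

```text
1064.0 [[ 0.4452 -0.3592  0.064 ]
 [ 0.4459 -0.3297  0.064 ]
 [ 0.4752 -0.3302  0.064 ]
 [ 0.4754 -0.3597  0.064 ]]
t 8.12 P [ 0.4557 -0.3496  0.1988] psi 1.607 open 0.0878 F [-0.6 -0.1 -0.1] q [-0.68  0.4   1.77  0.    0.99 -0.71]
shift mm [ 3.   3.9 48.7] |d|/41.7=1.2 turn [-0.005 -0.005  0.007] turnrows 0.1
```

View pics/w9.png

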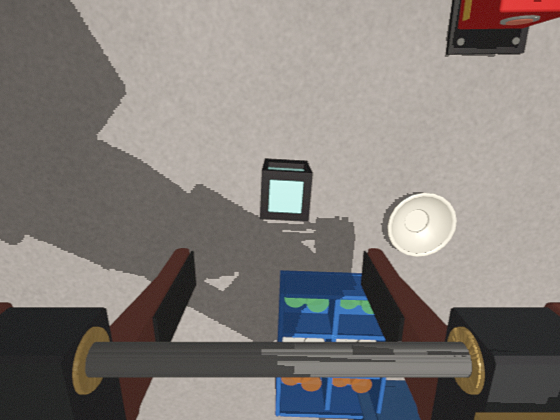

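Emit:
servo_tool --plan "-1 4 5 30 -0.005 -0.005 0.045;-1 4 5 70 -0.005 -0.005 0.045;-1 4 5 110 -0.005 -0.005 0.045;-1 4 5 150 -0.005 -0.005 0.045;-1 4 5 167 -0.005 -0.005 0.045" --newtons 25

```text
time: 8.53
tool_pos: [0.4587, -0.341, 0.0264]
tool_rot: [[0.007, 1.0, -0.005], [1.0, -0.007, 0.004], [0.004, -0.005, -1.0]]
ft_force: [-0.9, 1.0, -0.6]
opening: 0.0877
```

Emit:
servo_tool --plan "-1 0 0 0 0 0 0"

```text
time: 8.62
tool_pos: [0.4579, -0.338, 0.022]
tool_rot: [[0.005, 1.0, -0.011], [1.0, -0.005, 0.008], [0.008, -0.011, -1.0]]
ft_force: [-0.1, 0.6, -1.0]
opening: 0.0877
```

```bash
python3 - <<'E'
from h import *
im=vision.capture('wrist');p=vision.camera_params('wrist')
cv2.imwrite('pics/w10.png',im)
for c in blobs(mask(im,(78,30,90),(100,255,255)),100)[:4]:
    print(cv2.contourArea(c),np.round(ray(p,cv2.boxPoints(cv2.minAreaRect(c)),.064),4))
go(.4605,-.345,.032,1.56)
E
```

```text
2088.5 [[ 0.4458 -0.3188  0.064 ]
 [ 0.4464 -0.3073  0.064 ]
 [ 0.4749 -0.3079  0.064 ]
 [ 0.4751 -0.3194  0.064 ]]
1742.5 [[ 0.4465 -0.3312  0.064 ]
 [ 0.4748 -0.3311  0.064 ]
 [ 0.4752 -0.3417  0.064 ]
 [ 0.4462 -0.3418  0.064 ]]
t 8.67 P [ 0.4581 -0.3379  0.023 ] psi 1.566 open 0.0876 F [ 0.1  1.2 -0.7] q [-0.66  0.66  1.84  0.    0.65 -0.65]
shift mm [-7.   2.3 -9.1] |d|/41.7=0.3 turn [-0.011 -0.008  0.006] turnrows 0.1
```

View pics/w10.png

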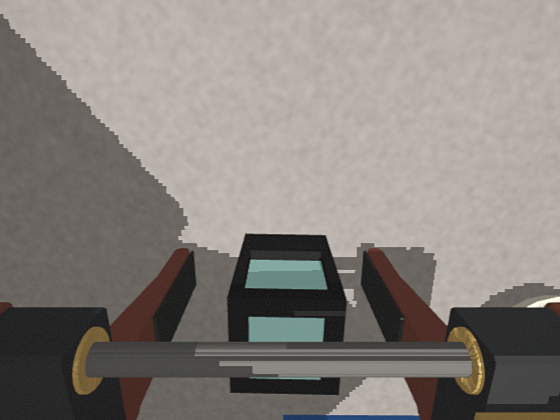

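Emit:
servo_tool --plan "-1 -7 2.5 -9 -0.011 -0.008 0.006;-1 -7 2.5 -9 -0.011 -0.008 0.006;-1 -7 2.5 -9 -0.011 -0.008 0.006;-1 -7 2.5 -9 -0.011 -0.008 0.006"

```text
time: 9.0
tool_pos: [0.4618, -0.3457, 0.0337]
tool_rot: [[0.011, 1.0, 0.003], [1.0, -0.011, -0.002], [-0.002, 0.003, -1.0]]
ft_force: [-0.4, 0.5, 0.5]
opening: 0.0879
```

```bash
python3 - <<'E'
from h import *
go(.4605,-.345,.032,1.56)
E
```

```text
t 9.00 P [ 0.4618 -0.3457  0.0337] psi 1.560 open 0.0879 F [-0.4  0.5  0.5] q [-0.66  0.65  1.83  0.    0.66 -0.65]
shift mm [ 0.7 -1.3  1.7] |d|/41.7=0.1 turn [ 0.003  0.002 -0.   ] turnrows 0.0
```

Emit:
servo_tool --plan "1 0 0 0 0 0 0;1 0 0 0 0 0 0;1 0 0 0 0 0 0;1 0 0 0 0 0 0;1 0 0 0 0 0 0"

```text
time: 9.42
tool_pos: [0.4618, -0.3458, 0.0338]
tool_rot: [[0.011, 1.0, 0.003], [1.0, -0.011, -0.002], [-0.002, 0.003, -1.0]]
ft_force: [0.2, 0.4, -0.1]
opening: 0.058
```

Emit:
servo_tool --plan "1 0 0 0 0 0 0;1 0 0 0 0 0 0;1 0 0 0 0 0 0;1 0 0 0 0 0 0"

```text
time: 9.75
tool_pos: [0.4617, -0.3457, 0.0338]
tool_rot: [[0.011, 1.0, 0.003], [1.0, -0.011, -0.002], [-0.002, 0.003, -1.0]]
ft_force: [-0.9, -0.8, 0.5]
opening: 0.0434
```

```bash
python3 - <<'E'
from h import *
go(.4605,-.345,.032,1.56)
E
```

```text
t 9.75 P [ 0.4617 -0.3457  0.0338] psi 1.560 open 0.0434 F [-0.9 -0.8  0.5] q [-0.66  0.64  1.83  0.    0.66 -0.65]
shift mm [ 0.7 -1.2  1.8] |d|/41.7=0.1 turn [ 0.003  0.002 -0.   ] turnrows 0.0
```

Emit:
servo_tool --plan "1 0 0 -20 0 0 0;1 0 0 -60 0 0 0;1 0 0 -100 0 0 0;1 0 0 -125 0 0 0;1 0 0 -125 0 0 0"

```text
time: 10.17
tool_pos: [0.464, -0.3475, 0.1642]
tool_rot: [[0.011, 1.0, 0.01], [1.0, -0.011, -0.007], [-0.007, 0.01, -1.0]]
ft_force: [1.2, -0.2, -1.8]
opening: 0.044
```

```bash
python3 - <<'E'
from h import *
im=vision.capture('wrist');p=vision.camera_params('wrist')
cv2.imwrite('pics/w11.png',im)
s=telemetry.get_state();P=s['tool_pos']
for c in blobs(mask(im,(78,30,90),(100,255,255)),100)[:4]:
    print(cv2.contourArea(c),np.round(ray(p,cv2.boxPoints(cv2.minAreaRect(c)),P[2]+.031)-P,4))
go(.6285,-.0085,.155,1.614)
E
```

```text
3885.0 [[-0.0147  0.0157  0.031 ]
 [ 0.0128  0.0152  0.031 ]
 [ 0.0133 -0.0118  0.031 ]
 [-0.0159 -0.0113  0.031 ]]
1486.5 [[-0.015   0.036   0.031 ]
 [ 0.0135  0.0356  0.031 ]
 [ 0.0137  0.0269  0.031 ]
 [-0.0154  0.0273  0.031 ]]
t 10.22 P [ 0.4628 -0.3466  0.1615] psi 1.560 open 0.0433 F [-0.2 -0.1 -1.2] q [-0.66  0.44  1.79  0.    0.9  -0.65]
shift mm [339.9 162.    5.9] |d|/41.7=9.0 turn [ 0.007  0.005 -0.054] turnrows 0.4
```

View pics/w11.png

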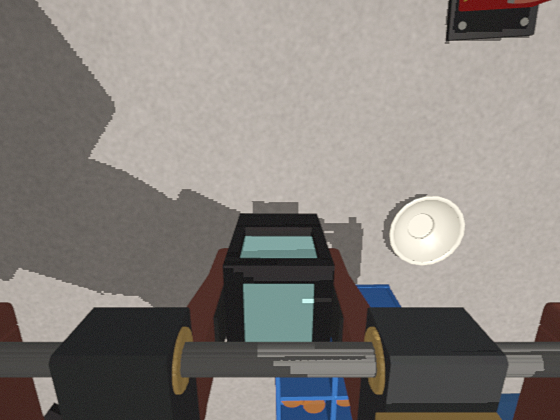

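Emit:
servo_tool --plan "1 340 162 0 0.007 0.005 -0.054;1 340 162 0 0.007 0.005 -0.054;1 340 162 0 0.007 0.005 -0.054;1 340 162 0 0.007 0.005 -0.054;1 340 162 0 0.007 0.005 -0.054"

```text
time: 10.63
tool_pos: [0.5531, -0.1568, 0.1578]
tool_rot: [[-0.042, 0.999, -0.003], [0.999, 0.042, 0.001], [0.001, -0.003, -1.0]]
ft_force: [0.9, -0.2, -1.8]
opening: 0.0439
```

```bash
python3 - <<'E'
from h import *
go(.6285,-.0095,.155,1.614)
E
```

```text
t 10.63 P [ 0.5531 -0.1568  0.1578] psi 1.613 open 0.0439 F [ 0.9 -0.2 -1.8] q [-0.3   0.45  1.79 -0.    0.9  -0.34]
shift mm [143.9  81.6   2.6] |d|/41.7=4.0 turn [-0.003 -0.001 -0.001] turnrows 0.0
```

Emit:
servo_tool --plan "1 144 82 3 -0.003 0 0;1 144 82 3 -0.003 0 0;1 144 82 3 -0.003 0 0;1 144 82 3 -0.003 0 0;1 144 82 3 -0.003 0 0"

```text
time: 11.05
tool_pos: [0.6305, -0.0033, 0.1523]
tool_rot: [[-0.047, 0.999, -0.001], [0.999, 0.047, 0.002], [0.002, -0.001, -1.0]]
ft_force: [0.8, -0.5, -1.6]
opening: 0.0437
```

Emit:
servo_tool --plan "1 0 0 60 0 0 0;1 0 0 60 0 0 0;1 0 0 60 0 0 0;1 0 0 60 0 0 0"

```text
time: 11.38
tool_pos: [0.6283, -0.0033, 0.0898]
tool_rot: [[-0.047, 0.999, -0.006], [0.999, 0.047, 0.003], [0.003, -0.006, -1.0]]
ft_force: [-0.2, 0.5, -0.6]
opening: 0.0438
```

```bash
python3 - <<'E'
from h import *
im=vision.capture('wrist');p=vision.camera_params('wrist')
cv2.imwrite('pics/w12.png',im)
g=cv2.cvtColor(im,cv2.COLOR_BGR2GRAY)
m=cv2.inRange(g,120,255)
for c in blobs(m,15):
    if cv2.contourArea(c)<200:
        M=cv2.moments(c);u=(M['m10']/M['m00'],M['m01']/M['m00']);X=ray(p,u,.006)[0]
        if .57<X[0]<.69: print(np.round(u),np.round(X,4))
go(.6285,-.0095,.042,1.614)
E
```

```text
[307. 350.] [ 0.6583 -0.1172  0.006 ]
[322.  82.] [0.6529 0.0927 0.006 ]
[245.  82.] [0.6026 0.0903 0.006 ]
[321. 122.] [0.6541 0.0675 0.006 ]
[246. 122.] [0.6039 0.0653 0.006 ]
[247. 159.] [0.605  0.0401 0.006 ]
[244.  39.] [0.6016 0.1153 0.006 ]
[319. 160.] [0.6552 0.0424 0.006 ]
[324.  39.] [0.6517 0.1177 0.006 ]
[318. 195.] [0.6563 0.0172 0.006 ]
[248. 195.] [0.6062 0.015  0.006 ]
[347. 266.] [ 0.6829 -0.0378  0.006 ]
[344. 248.] [ 0.6789 -0.0231  0.006 ]
[204. 249.] [ 0.5743 -0.0289  0.006 ]
[287. 400.] [ 0.6446 -0.1706  0.006 ]
t 11.43 P [ 0.6298 -0.0035  0.0916] psi 1.618 open 0.0434 F [-0.2 -0.1 -0.6] q [-0.03  0.61  1.7   0.    0.84 -0.07]
shift mm [-6.1 -1.5 49.5] |d|/41.7=1.2 turn [-0.003 -0.003  0.004] turnrows 0.0
```

View pics/w12.png

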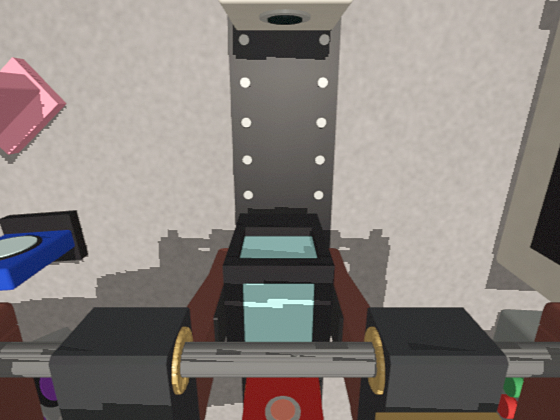

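Emit:
servo_tool --plan "1 -6 1 20 -0.003 -0.003 0.004;1 -6 1 40 -0.003 -0.003 0.004;1 -6 1 47 -0.003 -0.003 0.004;1 -6 1 47 -0.003 -0.003 0.004;1 -6 1 47 -0.003 -0.003 0.004"

```text
time: 11.85
tool_pos: [0.6315, -0.0097, 0.0455]
tool_rot: [[-0.042, 0.999, 0.001], [0.999, 0.042, -0.0], [-0.001, 0.001, -1.0]]
ft_force: [0.7, -0.2, -1.5]
opening: 0.0439
```

```bash
python3 - <<'E'
from h import *
go(.631,-.0098,.040,1.614)
E
```

```text
t 11.85 P [ 0.6315 -0.0097  0.0455] psi 1.613 open 0.0439 F [ 0.7 -0.2 -1.5] q [-0.03  0.68  1.7  -0.    0.76 -0.08]
shift mm [-0.1 -0.5  5.5] |d|/41.7=0.1 turn [ 0.001  0.001 -0.001] turnrows 0.0
```

Emit:
servo_tool --plan "1 0 0 1.5 0 0 0;1 0 0 3 0 0 0;1 0 0 4.5 0 0 0;1 0 0 4.5 0 0 0"

```text
time: 12.18
tool_pos: [0.6317, -0.0096, 0.0414]
tool_rot: [[-0.043, 0.999, 0.002], [0.999, 0.043, -0.0], [-0.001, 0.002, -1.0]]
ft_force: [-0.4, 0.1, -2.1]
opening: 0.0438
```

Emit:
servo_tool --plan "1 0 0 1 0 0 0;1 0 0 1.5 0 0 0;1 0 0 1.5 0 0 0"

```text
time: 12.43
tool_pos: [0.6317, -0.0096, 0.0399]
tool_rot: [[-0.043, 0.999, 0.002], [0.999, 0.043, -0.0], [-0.001, 0.002, -1.0]]
ft_force: [0.3, -0.6, -1.3]
opening: 0.0437
```

Emit:
servo_tool --plan "1 0 0 0.7 0 0 0;1 0 0 1.5 0 0 0;1 0 0 1.5 0 0 0"

```text
time: 12.68
tool_pos: [0.6317, -0.0096, 0.0397]
tool_rot: [[-0.043, 0.999, 0.002], [0.999, 0.043, -0.0], [-0.001, 0.002, -1.0]]
ft_force: [-4.6, -0.1, 11.5]
opening: 0.044
```

Contact; release.

Emit:
servo_tool --plan "1 0 0 0 0 0 0;-1 0 0 0 0 0 0;-1 0 0 0 0 0 0;-1 0 0 0 0 0 0;-1 0 0 0 0 0 0"

```text
time: 13.1
tool_pos: [0.6318, -0.0096, 0.0396]
tool_rot: [[-0.043, 0.999, 0.002], [0.999, 0.043, -0.001], [-0.001, 0.002, -1.0]]
ft_force: [0.1, -0.4, -0.3]
opening: 0.0671
```

Emit:
servo_tool --plan "-1 0 0 0 0 0 0;-1 0 0 0 0 0 0;-1 0 0 0 0 0 0"

```text
time: 13.35
tool_pos: [0.6317, -0.0096, 0.0395]
tool_rot: [[-0.043, 0.999, 0.002], [0.999, 0.043, -0.0], [-0.001, 0.002, -1.0]]
ft_force: [1.0, 0.4, 0.4]
opening: 0.0864
```

Emit:
servo_tool --plan "-1 0 0 -30 0 0 0;-1 0 0 -70 0 0 0;-1 0 0 -110 0 0 0;-1 0 0 -150 0 0 0;-1 0 0 -150 0 0 0"

```text
time: 13.77
tool_pos: [0.636, -0.0096, 0.1979]
tool_rot: [[-0.043, 0.999, 0.014], [0.999, 0.043, -0.001], [-0.001, 0.014, -1.0]]
ft_force: [1.5, 0.1, -0.1]
opening: 0.0878
```

```bash
python3 - <<'E'
from h import *
im=vision.capture('wrist');p=vision.camera_params('wrist')
cv2.imwrite('pics/w13.png',im)
for c in blobs(mask(im,(78,30,90),(100,255,255)),100)[:4]:
    print(cv2.contourArea(c),np.round(ray(p,cv2.boxPoints(cv2.minAreaRect(c)),.07),4))
go(.46,-.03,.2,1.7)
E
```

```text
1084.0 [[ 0.6145  0.0054  0.07  ]
 [ 0.6425  0.0065  0.07  ]
 [ 0.6439 -0.0214  0.07  ]
 [ 0.6151 -0.0226  0.07  ]]
t 13.82 P [ 0.6345 -0.0096  0.1944] psi 1.613 open 0.0878 F [ 0.3 -0.4 -1.5] q [-0.03  0.48  1.64 -0.    1.01 -0.08]
shift mm [ -13.  -175.1   -7.4] |d|/41.7=4.2 turn [ 0.011  0.002 -0.087] turnrows 0.7
```

View pics/w13.png

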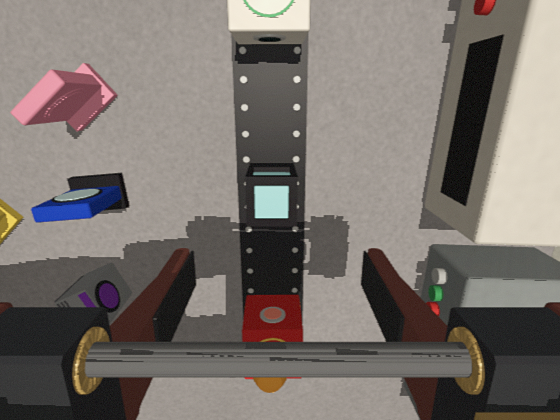

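Emit:
servo_tool --plan "-1 -13 -177 -5 0.011 0.002 0;-1 -13 -177 -5 0.011 0.002 0;-1 -13 -177 -5 0.011 0.002 0;-1 -13 -177 -5 0.011 0.002 0;-1 -13 -177 -5 0.011 0.002 0"

```text
time: 14.23
tool_pos: [0.4502, -0.0301, 0.1955]
tool_rot: [[-0.042, 0.999, -0.009], [0.999, 0.042, 0.001], [0.002, -0.009, -1.0]]
ft_force: [0.4, 0.8, -1.0]
opening: 0.088
```

Emit:
servo_tool --plan "-1 0 0 0 0 0 0;-1 0 0 0 0 0 0"

```text
time: 14.4
tool_pos: [0.4495, -0.0301, 0.195]
tool_rot: [[-0.042, 0.999, -0.01], [0.999, 0.042, 0.001], [0.002, -0.01, -1.0]]
ft_force: [0.2, -0.5, 0.2]
opening: 0.088
```

```bash
python3 - <<'E'
from h import *
im=vision.capture('wrist');p=vision.camera_params('wrist')
cv2.imwrite('pics/w14.png',im)
for c in blobs(mask(im,(108,120,50),(128,255,255)),100)[:4]:
    print(cv2.contourArea(c),cv2.boxPoints(cv2.minAreaRect(c)).round(),np.round(ray(p,cv2.boxPoints(cv2.minAreaRect(c)),.072),4))
go(.455,-.026,.2,1.6)
E
```

```text
1617.5 [[255. 178.]
 [313. 173.]
 [315. 204.]
 [257. 208.]] [[ 0.4291 -0.0077  0.072 ]
 [ 0.4764 -0.0021  0.072 ]
 [ 0.4802 -0.0279  0.072 ]
 [ 0.4316 -0.0339  0.072 ]]
t 14.45 P [ 0.451  -0.0301  0.1953] psi 1.613 open 0.0880 F [0.4 1.5 0.4] q [-0.09  0.23  2.03  0.    0.89 -0.14]
shift mm [ 3.9  4.1 -4.8] |d|/41.7=0.2 turn [-0.008 -0.002  0.013] turnrows 0.1
```

View pics/w14.png

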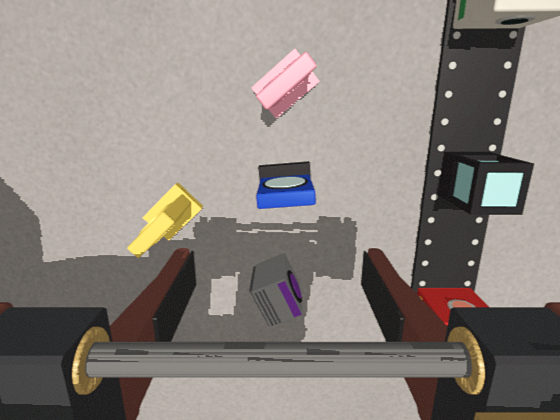

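Emit:
servo_tool --plan "-1 5 4 30 -0.008 -0.002 -0.077;-1 5 4 70 -0.008 -0.002 -0.077;-1 5 4 110 -0.008 -0.002 -0.077;-1 5 4 135 -0.008 -0.002 -0.077;-1 5 4 135 -0.008 -0.002 -0.077"

```text
time: 14.87
tool_pos: [0.4521, -0.0243, 0.0555]
tool_rot: [[-0.119, 0.993, -0.008], [0.993, 0.119, 0.001], [0.002, -0.008, -1.0]]
ft_force: [-0.1, -0.1, 0.3]
opening: 0.0878
```

Emit:
servo_tool --plan "-1 0 0 0 0 0 0;-1 0 0 0 0 0 0"

```text
time: 15.03
tool_pos: [0.4533, -0.0243, 0.0556]
tool_rot: [[-0.12, 0.993, -0.008], [0.993, 0.12, 0.001], [0.002, -0.008, -1.0]]
ft_force: [-0.7, -0.1, -0.3]
opening: 0.0878
```

```bash
python3 - <<'E'
from h import *
im=vision.capture('wrist');p=vision.camera_params('wrist')
cv2.imwrite('pics/w15.png',im)
go(.455,-.025,.040,1.69)
E
```

```text
t 15.08 P [ 0.4536 -0.0243  0.0563] psi 1.691 open 0.0879 F [ 0.3  0.5 -0.7] q [-0.08  0.49  2.09 -0.    0.56 -0.2 ]
shift mm [-0.9  1.4 16.3] |d|/41.7=0.4 turn [-0.006 -0.001  0.001] turnrows 0.1
```

View pics/w15.png

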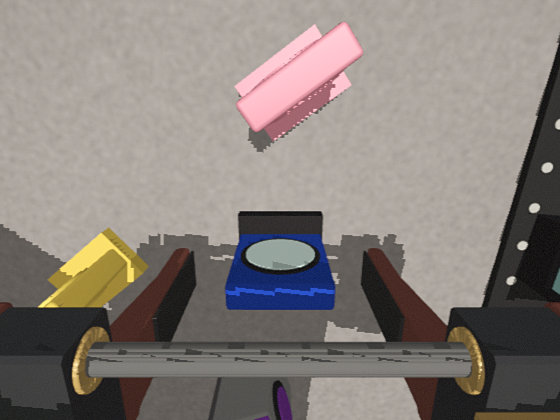

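Emit:
servo_tool --plan "-1 -1 0.5 8 -0.006 0 0;-1 -1 0.5 16 -0.006 0 0;1 -1 0.5 16 -0.006 0 0;1 -1 0.5 16 -0.006 0 0;1 -1 0.5 16 -0.006 0 0" --newtons 20

```text
time: 15.5
tool_pos: [0.4543, -0.0253, 0.0405]
tool_rot: [[-0.119, 0.993, -0.0], [0.993, 0.119, 0.001], [0.001, 0.0, -1.0]]
ft_force: [0.2, -0.6, 0.3]
opening: 0.0711
```

Emit:
servo_tool --plan "1 0 0 0 0 0 0;1 0 0 0 0 0 0;1 0 0 0 0 0 0;1 0 0 0 0 0 0;1 0 0 0 0 0 0"

```text
time: 15.92
tool_pos: [0.4544, -0.0253, 0.0407]
tool_rot: [[-0.119, 0.993, 0.0], [0.993, 0.119, 0.001], [0.001, 0.0, -1.0]]
ft_force: [-0.6, 0.1, 2.8]
opening: 0.05
```

Emit:
servo_tool --plan "1 0 0 -20 0 0 0;1 0 0 -60 0 0 0;1 0 0 -100 0 0 0;1 0 0 -120 0 0 0;1 0 0 -120 0 0 0"

```text
time: 16.33
tool_pos: [0.457, -0.0257, 0.1647]
tool_rot: [[-0.119, 0.993, 0.008], [0.993, 0.119, 0.001], [-0.0, 0.008, -1.0]]
ft_force: [0.9, -0.3, -2.0]
opening: 0.0501
```

```bash
python3 - <<'E'
from h import *
im=vision.capture('wrist');p=vision.camera_params('wrist')
cv2.imwrite('pics/w16.png',im)
th=.043;C=np.array([.631,-.0088]);L=C-.08*np.array([-np.sin(th),np.cos(th)]);print(L)
go(*L,.16,1.614)
E
```

```text
[ 0.63443894 -0.08872605]
t 16.38 P [ 0.4556 -0.0255  0.1625] psi 1.691 open 0.0500 F [ 1.2  0.2 -2.1] q [-0.08  0.29  2.05  0.    0.8  -0.2 ]
shift mm [-84.1 169.9   3.3] |d|/41.7=4.5 turn [ 0.005 -0.     0.077] turnrows 0.6
```

View pics/w16.png

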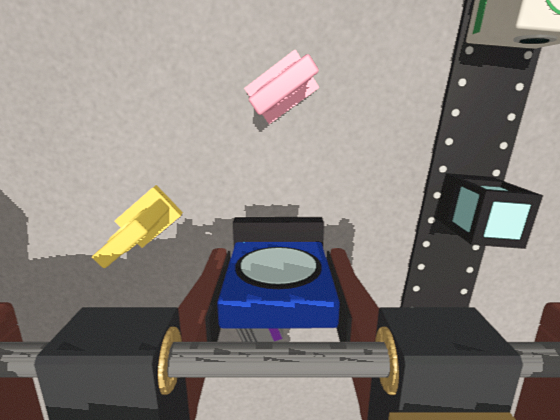

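Emit:
servo_tool --plan "1 -84 170 0 0.005 0 0.077;1 -84 170 0 0.005 0 0.077;1 -84 170 0 0.005 0 0.077;1 -84 170 0 0.005 0 0.077;1 -84 170 0 0.005 0 0.077"

```text
time: 16.8
tool_pos: [0.6371, -0.0899, 0.1607]
tool_rot: [[-0.042, 0.999, -0.001], [0.999, 0.042, 0.0], [0.0, -0.001, -1.0]]
ft_force: [0.3, 0.9, -1.1]
opening: 0.0498
```

```bash
python3 - <<'E'
from h import *
go(.6348,-.089,.075,1.614)
E
```

```text
t 16.80 P [ 0.6371 -0.0899  0.1607] psi 1.613 open 0.0498 F [ 0.3  0.9 -1.1] q [-0.16  0.53  1.64  0.    0.97 -0.2 ]
shift mm [ 1.  -2.2 85.7] |d|/41.7=2.1 turn [-0.001 -0.    -0.001] turnrows 0.0
```

Emit:
servo_tool --plan "1 1 -2 30 0 0 0;1 1 -2 60 0 0 0;1 1 -2 86 0 0 0;1 1 -2 86 0 0 0;1 1 -2 86 0 0 0"

```text
time: 17.22
tool_pos: [0.6325, -0.0885, 0.0713]
tool_rot: [[-0.042, 0.999, -0.007], [0.999, 0.042, 0.001], [0.002, -0.007, -1.0]]
ft_force: [-0.4, -0.7, -1.5]
opening: 0.0501
```

```bash
python3 - <<'E'
from h import *
im=vision.capture('wrist');p=vision.camera_params('wrist')
cv2.imwrite('pics/w17.png',im)
go(.6348,-.089,.050,1.614)
g=cv2.cvtColor(im,cv2.COLOR_BGR2GRAY)
for c in blobs(cv2.inRange(g,120,255),15):
    if cv2.contourArea(c)<300:
        M=cv2.moments(c);u=(M['m10']/M['m00'],M['m01']/M['m00']);X=ray(p,u,.006)[0]
        if .57<X[0]<.69 and X[1]>-.12: print(np.round(u),np.round(X,4))
E
```

```text
t 17.27 P [ 0.6342 -0.0888  0.0734] psi 1.613 open 0.0499 F [-0.1  0.1 -0.7] q [-0.16  0.65  1.67  0.    0.82 -0.2 ]
shift mm [-0.2  0.7 23.4] |d|/41.7=0.6 turn [-0.003 -0.001 -0.001] turnrows 0.0
[328.  12.] [0.6554 0.0431 0.006 ]
[238.  13.] [0.6051 0.0405 0.006 ]
[322. 186.] [ 0.6603 -0.0577  0.006 ]
[244. 187.] [ 0.6099 -0.0601  0.006 ]
```

View pics/w17.png

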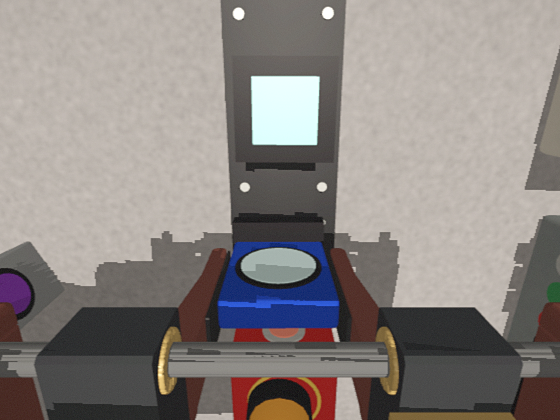

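Emit:
servo_tool --plan "1 0 1 15 -0.003 0 0;1 0 1.3 21 -0.003 0 0;1 0 1.3 22 -0.003 0 0;1 0 1.3 22 -0.003 0 0"

```text
time: 17.6
tool_pos: [0.6357, -0.0887, 0.0522]
tool_rot: [[-0.042, 0.999, 0.0], [0.999, 0.042, 0.001], [0.001, 0.0, -1.0]]
ft_force: [-0.9, 0.6, -2.0]
opening: 0.0498
```

Emit:
servo_tool --plan "1 0 0 1 0 0 0;1 0 0 2 0 0 0;1 0 0 2 0 0 0"

```text
time: 17.85
tool_pos: [0.6361, -0.0888, 0.0509]
tool_rot: [[-0.042, 0.999, 0.001], [0.999, 0.042, 0.001], [0.001, 0.001, -1.0]]
ft_force: [-1.1, 0.1, -2.7]
opening: 0.0498
```

Emit:
servo_tool --plan "1 0 0 1 0 0 0;1 0 0 2 0 0 0;1 0 0 3 0 0 0;1 0 0 3.5 0 0 0;1 0 0 3.5 0 0 0"

```text
time: 18.27
tool_pos: [0.636, -0.0888, 0.0471]
tool_rot: [[-0.042, 0.999, 0.001], [0.999, 0.042, 0.001], [0.001, 0.001, -1.0]]
ft_force: [-0.9, 0.1, -2.5]
opening: 0.0501
```

Emit:
servo_tool --plan "1 0 0 0.7 0 0 0;1 0 0 1.4 0 0 0;1 0 0 1.4 0 0 0"

```text
time: 18.52
tool_pos: [0.6361, -0.0888, 0.0467]
tool_rot: [[-0.042, 0.999, 0.001], [0.999, 0.042, 0.001], [0.001, 0.001, -1.0]]
ft_force: [-2.5, 0.9, 7.4]
opening: 0.05
```

Contact; release and rise.

Emit:
servo_tool --plan "1 0 0 0 0 0 0;-1 0 0 0 0 0 0;-1 0 0 0 0 0 0;-1 0 0 0 0 0 0;-1 0 0 0 0 0 0"

```text
time: 18.93
tool_pos: [0.6361, -0.0888, 0.0467]
tool_rot: [[-0.042, 0.999, 0.001], [0.999, 0.042, 0.001], [0.001, 0.001, -1.0]]
ft_force: [0.4, 0.1, 0.6]
opening: 0.0729
```

Emit:
servo_tool --plan "-1 0 0 0 0 0 0;-1 0 0 0 0 0 0;-1 0 0 0 0 0 0"

```text
time: 19.18
tool_pos: [0.6361, -0.0888, 0.0466]
tool_rot: [[-0.042, 0.999, 0.001], [0.999, 0.042, 0.001], [0.001, 0.001, -1.0]]
ft_force: [-0.5, -1.2, 1.0]
opening: 0.0873
```

Emit:
servo_tool --plan "-1 0 0 -30 0 0 0;-1 0 0 -70 0 0 0;-1 0 0 -110 0 0 0;-1 0 0 -150 0 0 0;-1 0 0 -150 0 0 0"

```text
time: 19.6
tool_pos: [0.6405, -0.0896, 0.2053]
tool_rot: [[-0.042, 0.999, 0.014], [0.999, 0.042, -0.001], [-0.002, 0.014, -1.0]]
ft_force: [1.3, -0.2, 1.2]
opening: 0.0878
```

```bash
python3 - <<'E'
from h import *
im=vision.capture('wrist');p=vision.camera_params('wrist')
cv2.imwrite('pics/w18.png',im)
cv2.imwrite('pics/s18.png',cv2.resize(vision.capture('scene')[120:320,110:360],None,fx=3,fy=3))
for c in blobs(mask(im,(108,120,50),(128,255,255)),100)[:2]:
    print(np.round(ray(p,cv2.boxPoints(cv2.minAreaRect(c)),.078),4))
go(.46,-.13,.2,1.6-1.57)
E
```

```text
[[ 0.609  -0.0679  0.078 ]
 [ 0.6563 -0.066   0.078 ]
 [ 0.6579 -0.0926  0.078 ]
 [ 0.6093 -0.0945  0.078 ]]
t 19.70 P [ 0.6371 -0.0891  0.1988] psi 1.613 open 0.0878 F [-0.5 -0.6 -0.3] q [-0.16  0.49  1.62  0.    1.03 -0.2 ]
shift mm [ -33.4 -178.6   -2.1] |d|/41.7=4.4 turn [ 0.004 -0.004  1.583] turnrows 12.7
```

View pics/w18.png

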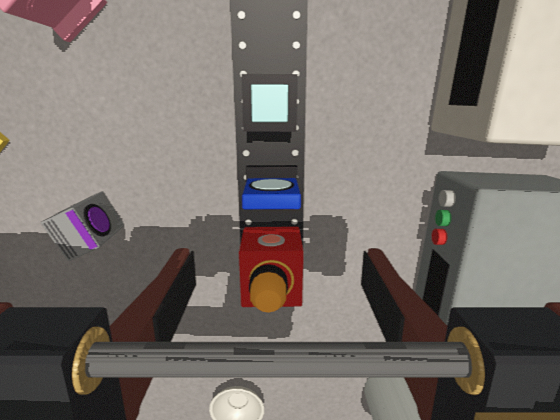

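View pics/s18.png

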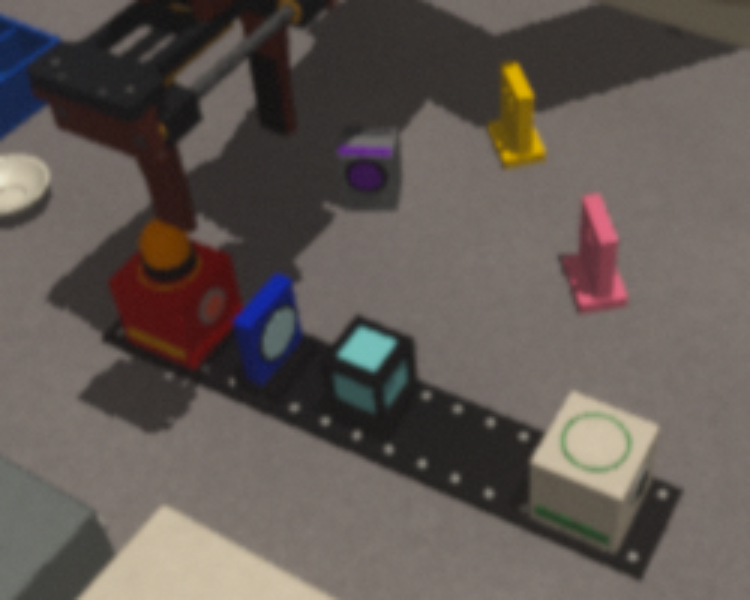

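Emit:
servo_tool --plan "-1 -33 -178 0 0 0 1.2;-1 -33 -178 0 0 0 1.2;-1 -33 -178 0 0 0 1.2;-1 -33 -178 0 0 0 1.2;-1 -33 -178 0 0 0 1.2"

```text
time: 20.12
tool_pos: [0.4536, -0.1291, 0.1953]
tool_rot: [[0.556, 0.831, -0.005], [0.831, -0.556, 0.003], [-0.0, -0.006, -1.0]]
ft_force: [0.1, 0.7, -0.4]
opening: 0.0877
```

Emit:
servo_tool --plan "-1 0 0 0 0 0 0.6;-1 0 0 0 0 0 0.6;-1 0 0 0 0 0 0.6;-1 0 0 0 0 0 0.6;-1 0 0 0 0 0 0.6"

```text
time: 20.53
tool_pos: [0.4522, -0.1288, 0.1936]
tool_rot: [[0.931, 0.366, -0.008], [0.366, -0.931, 0.004], [-0.006, -0.007, -1.0]]
ft_force: [-0.6, -0.5, -0.1]
opening: 0.0876
```

```bash
python3 - <<'E'
from h import *
im=vision.capture('wrist');p=vision.camera_params('wrist')
cv2.imwrite('pics/w19.png',im)
for c in blobs(mask(im,(125,60,50),(150,255,255)),60)[:3]:
    b=cv2.boxPoints(cv2.minAreaRect(c));print(b.round(),np.round(ray(p,b,.06),4))
go(.455,-.13,.2,.4)
E
```

```text
[[259. 186.]
 [306. 182.]
 [306. 191.]
 [259. 195.]] [[ 0.4572 -0.1079  0.06  ]
 [ 0.4752 -0.1437  0.06  ]
 [ 0.4678 -0.1476  0.06  ]
 [ 0.4496 -0.1115  0.06  ]]
[[267. 171.]
 [296. 171.]
 [296. 179.]
 [267. 179.]] [[ 0.4719 -0.11    0.06  ]
 [ 0.4807 -0.1327  0.06  ]
 [ 0.4744 -0.1353  0.06  ]
 [ 0.4655 -0.1124  0.06  ]]
t 20.58 P [ 0.4523 -0.1287  0.1937] psi 0.370 open 0.0880 F [-0.  -0.2 -0.8] q [-0.3   0.26  1.99  0.    0.9   0.9 ]
shift mm [ 2.   2.1 -6.4] |d|/41.7=0.2 turn [-0.007  0.006 -0.03 ] turnrows 0.3
```

View pics/w19.png

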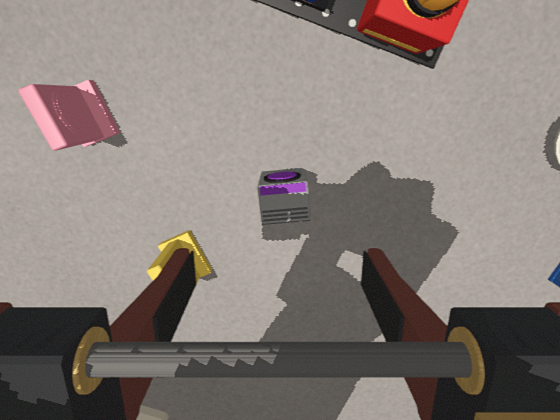

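Emit:
servo_tool --plan "-1 -4 4 30 -0.007 0.006 -0.09;-1 -4 4 60 -0.007 0.006 -0.09;-1 -4 4 90 -0.007 0.006 -0.09;-1 -4 4 110 -0.007 0.006 -0.09;-1 -4 4 110 -0.007 0.006 -0.09"

```text
time: 21.0
tool_pos: [0.4454, -0.1323, 0.0793]
tool_rot: [[0.895, 0.445, -0.009], [0.446, -0.895, 0.003], [-0.006, -0.006, -1.0]]
ft_force: [-0.7, 0.7, -0.9]
opening: 0.0882
```

Emit:
servo_tool --plan "-1 0 0 0 0 0 0;-1 0 0 0 0 0 0"

```text
time: 21.17
tool_pos: [0.4446, -0.132, 0.0789]
tool_rot: [[0.895, 0.447, -0.011], [0.447, -0.895, 0.004], [-0.008, -0.008, -1.0]]
ft_force: [0.6, -0.5, 0.1]
opening: 0.0879
```

```bash
python3 - <<'E'
from h import *
im=vision.capture('wrist');p=vision.camera_params('wrist')
cv2.imwrite('pics/w20.png',im)
for c in blobs(mask(im,(125,60,50),(150,255,255)),60)[:3]:
    b=cv2.boxPoints(cv2.minAreaRect(c));print(b.round(),np.round(ray(p,b,.06),4))
go(.45,-.134,.03,.465)
E
```

```text
[[249. 222.]
 [324. 222.]
 [324. 236.]
 [249. 236.]] [[ 0.4578 -0.1084  0.06  ]
 [ 0.4755 -0.1437  0.06  ]
 [ 0.4686 -0.1476  0.06  ]
 [ 0.4506 -0.1118  0.06  ]]
[[263. 213.]
 [263. 197.]
 [308. 197.]
 [308. 213.]] [[ 0.4657 -0.1129  0.06  ]
 [ 0.4735 -0.1091  0.06  ]
 [ 0.4839 -0.1298  0.06  ]
 [ 0.4762 -0.1338  0.06  ]]
t 21.22 P [ 0.4453 -0.1322  0.0796] psi 0.463 open 0.0876 F [0.4 0.4 0. ] q [-0.31  0.46  2.06  0.    0.63  0.79]
shift mm [ 3.7  4.  49.5] |d|/41.7=1.2 turn [-0.007  0.007 -0.002] turnrows 0.1
```

View pics/w20.png

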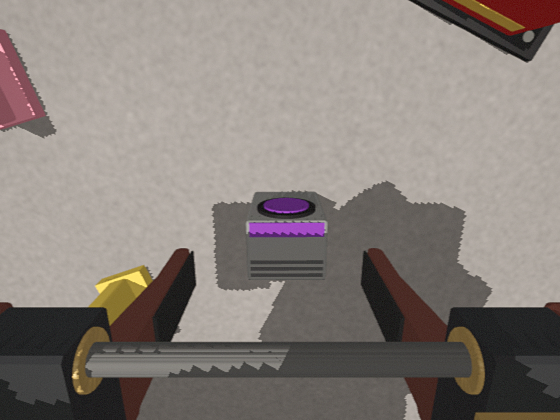

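```bash
python3 - <<'E'
from h import *
p=vision.camera_params('wrist');im=cv2.imread('pics/w20.png')
s=telemetry.get_state();R=s['tool_rot'];P=s['tool_pos']
for u in [(145,267),(152,285),(98,278)]:
    for z in (.072,.01): print(u,z,np.round(R.T@(ray(p,u,z)[0]-P)*1000))
E
```

```text
(145, 267) 0.072 [  2. -69.   8.]
(145, 267) 0.01 [-31. -96.  70.]
(152, 285) 0.072 [ -9. -66.   8.]
(152, 285) 0.01 [-46. -92.  71.]
(98, 278) 0.072 [ -5. -94.   8.]
(98, 278) 0.01 [ -40. -131.   71.]
```

Emit:
servo_tool --plan "-0.5 4 4 0 -0.007 0.007 0;-0.5 4 4 0 -0.007 0.007 0;-0.5 4 4 20 -0.007 0.007 0;-0.5 4 4 40 -0.007 0.007 0;-0.5 4 4 49 -0.007 0.007 0" --newtons 20

```text
time: 21.63
tool_pos: [0.4504, -0.1339, 0.03]
tool_rot: [[0.895, 0.447, 0.001], [0.447, -0.895, -0.0], [0.001, 0.001, -1.0]]
ft_force: [-0.0, 0.2, 0.9]
opening: 0.0661
```

Emit:
servo_tool --plan "-0.5 0 0 0 0 0 0;-0.5 0 0 0 0 0 0"

```text
time: 21.8
tool_pos: [0.4505, -0.134, 0.0302]
tool_rot: [[0.895, 0.447, 0.001], [0.447, -0.895, -0.0], [0.0, 0.0, -1.0]]
ft_force: [-0.6, 0.7, 0.4]
opening: 0.0658
```

```bash
python3 - <<'E'
from h import *
im=vision.capture('wrist');p=vision.camera_params('wrist')
cv2.imwrite('pics/w21.png',im)
go(.45,-.134,.03,.465)
E
```

```text
t 21.85 P [ 0.4508 -0.1341  0.0306] psi 0.463 open 0.0660 F [-0.2  0.2  0.5] q [-0.31  0.56  2.07  0.    0.51  0.79]
shift mm [-0.7 -0.4  0.6] |d|/41.7=0.0 turn [ 0.001 -0.001 -0.002] turnrows 0.0
```

View pics/w21.png

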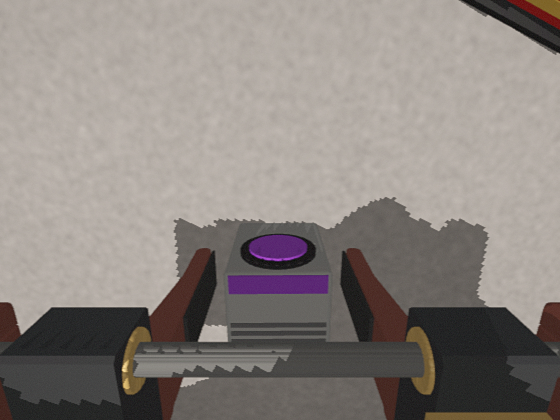

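Sensor centred between the fingers; grip and lift.

Emit:
servo_tool --plan "1 0 0 0 0 0 0;1 0 0 0 0 0 0;1 0 0 0 0 0 0;1 0 0 0 0 0 0;1 0 0 0 0 0 0"

```text
time: 22.27
tool_pos: [0.4512, -0.1342, 0.0311]
tool_rot: [[0.895, 0.447, 0.002], [0.447, -0.895, -0.001], [0.002, 0.002, -1.0]]
ft_force: [-0.4, 0.4, 6.5]
opening: 0.0438
```

Emit:
servo_tool --plan "1 0 0 0 0 0 0;1 0 0 0 0 0 0;1 0 0 0 0 0 0"

```text
time: 22.52
tool_pos: [0.4511, -0.1341, 0.0311]
tool_rot: [[0.895, 0.447, 0.002], [0.447, -0.895, -0.001], [0.002, 0.002, -1.0]]
ft_force: [-0.6, -0.5, 2.2]
opening: 0.0439
```

Emit:
servo_tool --plan "1 0 0 -20 0 0 0;1 0 0 -60 0 0 0;1 0 0 -90 0 0 0;1 0 0 -90 0 0 0;1 0 0 -90 0 0 0"

```text
time: 22.93
tool_pos: [0.4518, -0.1344, 0.1222]
tool_rot: [[0.895, 0.447, 0.006], [0.447, -0.895, -0.002], [0.004, 0.004, -1.0]]
ft_force: [0.1, 0.2, -3.3]
opening: 0.0444
```

```bash
python3 - <<'E'
from h import *
im=vision.capture('wrist');p=vision.camera_params('wrist')
cv2.imwrite('pics/w22.png',im)
s=telemetry.get_state();R=s['tool_rot'];P=s['tool_pos']
for c in blobs(mask(im,(125,60,50),(150,255,255)),60)[:3]:
    b=cv2.boxPoints(cv2.minAreaRect(c));print(b.round(),np.round((ray(p,b,P[2]+.03)-P)@R*1000,1))
th=.043;C=np.array([.631,-.0088]);L=C-.08*np.array([np.cos(th),np.sin(th)]);print(L)
go(*L,.12,.043)
E
```

```text
[[228. 275.]
 [328. 275.]
 [328. 293.]
 [228. 293.]] [[ 17.9 -19.9 -30. ]
 [ 17.9  19.3 -29.9]
 [  9.8  19.7 -29.9]
 [  9.9 -20.3 -30. ]]
[[249. 235.]
 [307. 235.]
 [307. 261.]
 [249. 261.]] [[ 34.8 -11.3 -30. ]
 [ 34.8  10.7 -29.9]
 [ 24.   10.9 -29.9]
 [ 24.  -11.5 -30. ]]
[ 0.55107395 -0.01223894]
t 22.98 P [ 0.4506 -0.134   0.1209] psi 0.463 open 0.0439 F [-0.1  0.6 -2.5] q [-0.31  0.38  2.04  0.    0.72  0.79]
shift mm [144.3 -64.1   1.1] |d|/41.7=3.8 turn [ 0.001 -0.002  0.42 ] turnrows 3.4
```

View pics/w22.png

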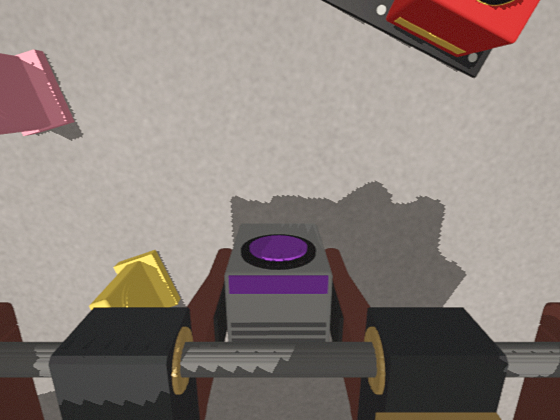

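Emit:
servo_tool --plan "1 144 -64 0 0 0 0.42;1 144 -64 0 0 0 0.42;1 144 -64 0 0 0 0.42;1 144 -64 0 0 0 0.42;1 144 -64 0 0 0 0.42"

```text
time: 23.4
tool_pos: [0.5545, -0.008, 0.1193]
tool_rot: [[0.999, 0.042, 0.004], [0.042, -0.999, 0.0], [0.004, -0.0, -1.0]]
ft_force: [0.6, -0.3, -1.6]
opening: 0.044
```

Emit:
servo_tool --plan "1 0 0 30 0 0 0;1 0 0 50 0 0 0;1 0 0 50 0 0 0;1 0 0 50 0 0 0"

```text
time: 23.73
tool_pos: [0.5524, -0.0079, 0.0667]
tool_rot: [[0.999, 0.042, -0.002], [0.042, -0.999, 0.0], [-0.002, -0.001, -1.0]]
ft_force: [0.7, -0.3, -2.1]
opening: 0.044
```

```bash
python3 - <<'E'
from h import *
im=vision.capture('wrist');p=vision.camera_params('wrist')
cv2.imwrite('pics/w23.png',im)
for c in blobs(mask(im,(78,30,90),(100,255,255)),100)[:4]:
    b=cv2.boxPoints(cv2.minAreaRect(c));print(b.round(),np.round(ray(p,b,.07),4))
go(.551,-.0122,.036,.043)
E
```

```text
t 23.78 P [ 0.5536 -0.0081  0.0681] psi 0.042 open 0.0443 F [ 0.1  0.2 -2.9] q [-0.04  0.56  1.88  0.    0.7   1.49]
shift mm [-2.8  4.  32.1] |d|/41.7=0.8 turn [-0.    -0.001 -0.001] turnrows 0.0
```

View pics/w23.png

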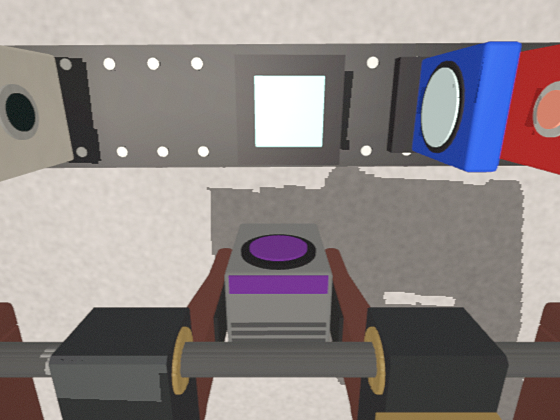

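```bash
python3 - <<'E'
from h import *
im=cv2.imread('pics/w23.png');p=vision.camera_params('wrist')
s=telemetry.get_state();R=s['tool_rot'];P=s['tool_pos']
b=np.array([(254,76),(325,76),(326,147),(254,147)],float);X=(ray(p,b,.07)-P)@R*1000
print(X.round(1),X.mean(0))
E
```

```text
[[ 92.5  -9.7  -1.7]
 [ 92.5  19.   -1.8]
 [ 64.   20.7  -1.8]
 [ 64.  -10.3  -1.8]] [78.24269067  4.93334724 -1.76543789]
```

Emit:
servo_tool --plan "1 -2 4.5 10 0 0 0;1 -2 4.5 24 0 0 0;1 -2 4.5 32 0 0 0;1 -2 4.5 32 0 0 0;1 -2 4.5 32 0 0 0"

```text
time: 24.2
tool_pos: [0.5517, -0.013, 0.0361]
tool_rot: [[0.999, 0.041, 0.001], [0.041, -0.999, 0.0], [0.001, -0.0, -1.0]]
ft_force: [-0.8, -0.2, -1.8]
opening: 0.0439
```

```bash
python3 - <<'E'
from h import *
go(.551,-.0122,.031,.043)
E
```

```text
t 24.20 P [ 0.5517 -0.013   0.0361] psi 0.041 open 0.0439 F [-0.8 -0.2 -1.8] q [-0.05  0.62  1.89  0.    0.63  1.48]
shift mm [-0.7 -0.8  5.1] |d|/41.7=0.1 turn [-0.    -0.001 -0.002] turnrows 0.0
```

Emit:
servo_tool --plan "1 0 0 1.5 0 0 0;1 0 0 3 0 0 0;1 0 0 4.5 0 0 0;1 0 0 4.5 0 0 0"

```text
time: 24.53
tool_pos: [0.5518, -0.0129, 0.0317]
tool_rot: [[0.999, 0.041, 0.001], [0.041, -0.999, 0.0], [0.001, -0.0, -1.0]]
ft_force: [0.0, -0.7, -2.5]
opening: 0.0441
```

Emit:
servo_tool --plan "1 0 0 0.7 0 0 0;1 0 0 1.4 0 0 0;1 0 0 1.4 0 0 0"

```text
time: 24.78
tool_pos: [0.552, -0.0129, 0.0311]
tool_rot: [[0.999, 0.042, 0.001], [0.042, -0.999, 0.0], [0.001, -0.0, -1.0]]
ft_force: [-2.3, 0.5, 6.2]
opening: 0.0438
```

Contact; release and rise, backing toward the robot.

Emit:
servo_tool --plan "1 0 0 0 0 0 0;-1 0 0 0 0 0 0;-1 0 0 0 0 0 0;-1 0 0 0 0 0 0;-1 0 0 0 0 0 0"

```text
time: 25.2
tool_pos: [0.5521, -0.0129, 0.0312]
tool_rot: [[0.999, 0.042, 0.002], [0.042, -0.999, 0.0], [0.002, -0.0, -1.0]]
ft_force: [-0.6, -0.1, -0.4]
opening: 0.0668
```

Emit:
servo_tool --plan "-1 0 0 0 0 0 0;-1 0 0 0 0 0 0;-1 0 0 0 0 0 0"

```text
time: 25.45
tool_pos: [0.5521, -0.0129, 0.0311]
tool_rot: [[0.999, 0.042, 0.002], [0.042, -0.999, 0.0], [0.002, -0.0, -1.0]]
ft_force: [0.4, 0.1, -0.3]
opening: 0.0862
```

Emit:
servo_tool --plan "-1 0 0 -30 0 0 0;-1 0 0 -70 0 0 0;-1 -20 0 -110 0 0 0;-1 -50 0 -150 0 0 0;-1 -80 0 -170 0 0 0"

```text
time: 25.87
tool_pos: [0.4773, -0.0162, 0.2004]
tool_rot: [[0.999, 0.042, 0.006], [0.042, -0.999, 0.0], [0.006, 0.0, -1.0]]
ft_force: [0.6, -1.2, 0.5]
opening: 0.0881
```

Emit:
servo_tool --plan "-1 0 0 0 0 0 0;-1 0 0 0 0 0 0;-1 0 0 0 0 0 0"

```text
time: 26.12
tool_pos: [0.478, -0.0162, 0.2005]
tool_rot: [[0.999, 0.042, 0.007], [0.042, -0.999, 0.0], [0.007, 0.0, -1.0]]
ft_force: [-0.3, 0.1, -0.7]
opening: 0.0878
```

```bash
python3 - <<'E'
from h import *
im=vision.capture('wrist');p=vision.camera_params('wrist')
cv2.imwrite('pics/w24.png',im)
cv2.imwrite('pics/s24.png',cv2.resize(vision.capture('scene')[120:320,110:360],None,fx=3,fy=3))
t=vision.capture('top');cv2.imwrite('pics/t24.png',t)
def R(n,lo,hi,z,k=1):
    for c in blobs(mask(im,lo,hi),60)[:k]:
        b=ray(p,cv2.boxPoints(cv2.minAreaRect(c)),z);print(n,b.mean(0).round(4),b[:,:2].round(4).tolist())
R('cube',(75,20,90),(105,255,255),.07,2);R('viol',(125,60,50),(150,255,255),.06,2);R('blue',(108,120,50),(124,255,255),.078)
g=cv2.cvtColor(im,cv2.COLOR_BGR2GRAY);ds=[]
for c in blobs(cv2.inRange(g,120,255),6):
    if cv2.contourArea(c)<200:
        M=cv2.moments(c);X=ray(p,(M['m10']/M['m00'],M['m01']/M['m00']),.006)[0]
        if .58<X[0]<.68: ds.append(X[:2])
print(np.round(sorted(ds,key=lambda d:d[1]),4).tolist())
E
```

```text
cube [ 0.623  -0.0094  0.07  ] [[0.6291, 0.0053], [0.6303, -0.0235], [0.6168, -0.0243], [0.6156, 0.005]]
cube [ 0.6226 -0.0751  0.07  ] [[0.6125, -0.0712], [0.633, -0.0711], [0.6326, -0.0789], [0.6121, -0.0791]]
viol [ 0.5643 -0.0126  0.06  ] [[0.5672, 0.0076], [0.5689, -0.0324], [0.5613, -0.0329], [0.5596, 0.0075]]
blue [ 0.6162 -0.0824  0.078 ] [[0.601, -0.0697], [0.6316, -0.0682], [0.6313, -0.0947], [0.6007, -0.0972]]
[[0.6412, -0.1838], [0.6419, -0.1559], [0.611, -0.1336], [0.6086, -0.1088], [0.6071, -0.0838], [0.6075, -0.0591], [0.6059, -0.0342], [0.6051, -0.0092], [0.6041, 0.0155], [0.6027, 0.0404], [0.6016, 0.0651], [0.6005, 0.0902], [0.5993, 0.1151]]
```

View pics/w24.png

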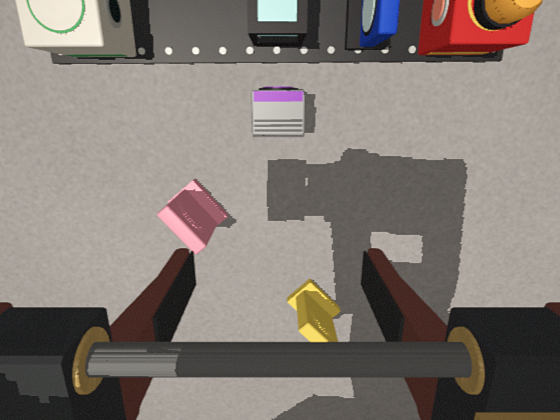

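View pics/t24.png

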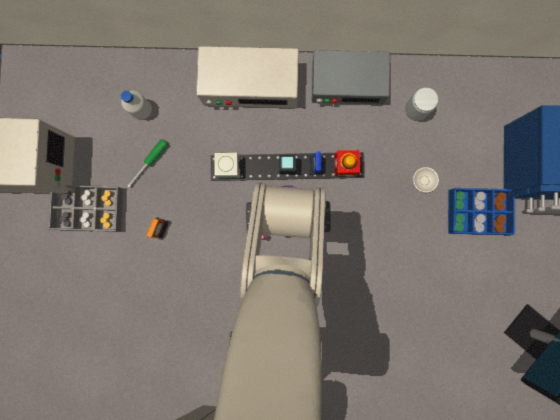

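View pics/s24.png

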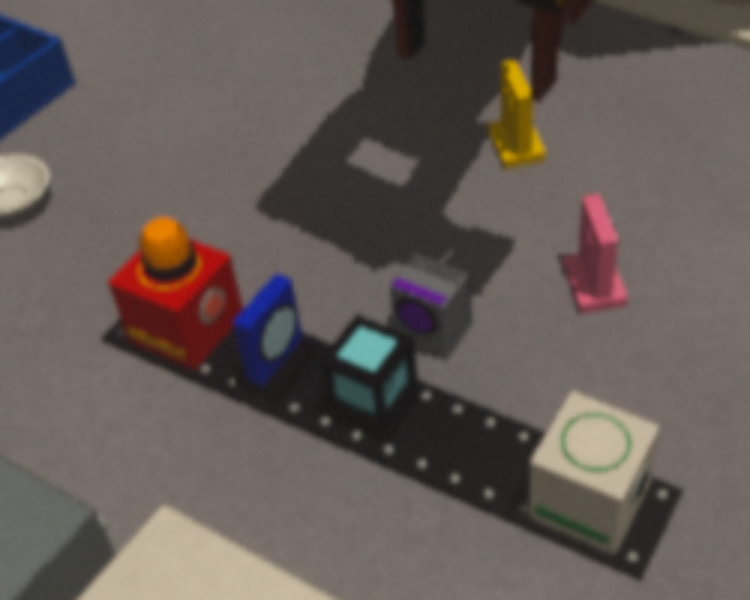

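```bash
python3 - <<'E'
from h import *
s=telemetry.get_state();print(s['time'],abs(s['qd']).max());order.sign_off()
E
```

```text
26.2667 0.004329986431364208
the job is handed in; nothing more can be done
```

I set up the laser bench in the given order and handed it in at about 26 s of the 112 s allowed. The hand-in returns no verdict, so the figures below are my own last camera checks.

| Piece | Last measured position | Limit |
|---|---|---|
| Beacon | standing on the yellow ring, about 3 mm from the middle | 12 mm |
| Cube | about 1 mm from halfway, square to the strip | 12 mm |
| Blue lens | about 81 mm from the laser head, within 2 mm of the beam line, square | 65–95 mm; 12 mm off the line |
| Sensor | about 80 mm from the cube, about 2 mm off sideways, window facing the cube | 65–95 mm; 15 mm sideways |

- **Release:** each piece was released after it touched down. In the last pictures all four stand upright, and the gripper is 0.2 m up, clear of everything.
- **Not to be moved:** I kept clear of the orange spare lens, the screwdriver and the white dish, and they look unmoved in the last top view. I did not measure them.
- **Disagreements:** the wrist views placed the strip centre up to about 4 mm apart in x, so I aimed at a position between them for the cube. While placing the beacon and sensor I also corrected against the nearby ring and cube.
- **Beacon height:** the beacon touched the laser head about 2.5 mm lower than I had worked out. I watched the contact force and released it there.

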